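# Press a sample holder together with the pump clamp and release it

### The job

The two halves of the sample holder standing in the bar clamp are not pressed together yet. Squeeze the clamp's trigger against its fixed grip as many times as needed, letting it spring back each time, until the jaw has pressed the loose half fully home against the other half; then press the release paddle so that the jaw slides all the way back, leaving the holder closed. Let the jaw do the pressing: do not push on the loose half with the fingers.

Things in the scene. Friction and masses are not known exactly. Their poses are not given: they have to be found in the camera images.
- handle (a point): Squeeze point of the bench clamp, between its black grip post (fixed) and black trigger paddle, 82 mm above the table. x axis points along the bar from trigger to jaw, z up. Both are 22 mm wide, tops 99 to 102 mm high, to be held above 60 mm. At rest the post's outer face lies 16 mm ahead (+x), the paddle's 30 mm behind (-x). Close the fingers along x over both (or push the paddle to +x).
- trigger (a joint): Swing of the trigger paddle about a low hinge, rad: 0 = at rest, leaning outwards 0.15 rad; 0.30 = fully squeezed: it has moved 21 mm to +x, outer faces 25 mm apart (5 to 15 N). It springs back when let go. Each full squeeze and return advances the jaw one 8 mm notch. Once the holder is closed it stops early; more squeezes do no harm.
- release_pad (a point): Middle of the upper face of the release paddle at the clamp's rear end, 120 mm behind the handle point: ribbed dark steel plate 36 mm (x) by 30 mm (y), face 60 mm above the table. Rocker, hinged 45 mm ahead of this point: pushed straight down 7 to 12 mm here (5 to 8 N, stop at 12 mm), with the trigger let go, it frees the toothed bar and a spring slides the jaw back. It springs up again.
- jaw (a joint): Advance (m) of the clamp's jaw, a dark block 36 mm wide with black rubber face at the front end of the toothed bar: 0 = fully back (a spring pulls it there), up to 0.050. Each squeeze pushes it 8 to 10 mm ahead, then it settles back up to 3 mm onto its notch. The holder closes at 0.022 to 0.038.
- cover (a joint): Open gap (m) between the two aluminium halves (each 40 mm wide, 36 mm tall, 10 to 12 mm thick, top 52 mm above the table) of the sample holder between jaw and stop: 0 = pressed fully home, 0.010 to 0.016 at the start. The loose half is the one nearer the jaw; it slides on four dowel pins with about 6 N of friction and stays where it is left.

How it is judged:
By the outcome, as a careful person would: the job done as asked, in the order asked, and still so for the second after the job is handed in, with the robot touching nothing.
It also fails if it takes over 64 s, if anything falls off the work surface, if the arm or the gripper's body presses on something with over 40 N, if the wrist force passes 120 N, or if a joint passes its speed limit or range.

### The arm

A 6-joint arm with a two-finger parallel gripper is mounted at the origin on a cart in front of the work surface, level with it; the furniture and walls round the work are solid. World frame = base frame: x ahead of the robot, y to its left, z up, the work surface at z = 0. Lengths are in m, angles in rad, forces in N, time in s.
With the tool pointing down it reaches from about 0.35 to 0.925 m from the base axis. Payload 6.4 kg.
Tool frame: the origin (TCP) lies on the centre line of the jaws, within the pads' length; the fingertips stand 25 mm ahead of it and the grasp point (between the pads) lies 6 mm ahead of it (env.tip_reach is the distance from the TCP to the fingertips, in m); z points along the fingers, y is the direction in which the jaws open and shut (so a half turn about z gives the same grasp; the last joint's range is limited). The gripper opens to 94 mm and grips with 3 to 60 N. Pads are 16 mm wide; open, the fingers measure 119 mm over their backs; the gripper's body (75 mm by 177 mm) begins 78 mm behind the grasp point.
Start: joints at [1.169, 0.245, 1.558, -0, 1.339, -0.174], TCP at [0.147, 0.633, 0.206] pointing down, gripper open.
Joint ranges: [-3.13, 3.13], [-1.02, 2.26], [0.13, 2.54], [-0.95, 4.09], [0.21, 2.88], [-2.74, 2.74]. Speed limits (rad/s): [2.57, 2.57, 3.14, 3.14, 3.14, 3.14].

### API

Orientations are given as a rotation vector (axis times angle).
In Python, from cell import env, optics, close_job gives the robot as it stands.
- The arm moves only by the tool move_arm, never from a script. Its argument "plan" is a list of rows, each a list of 5 numbers: the closure, from 0 (fully open) to 1 (shut), then the shift along the tool's x, y, z in mm, then the turn about the tool's z in rad. In form: [[claw, dx, dy, dz, turn], ...]. A call has 1 to 20 rows; each row is the pose to reach, as a shift and turn from the pose commanded when the call began, along the tool's axes at that moment; what a row does not reach only later rows make up. A row lasts 1/8 s, in which the tool goes at most 62.5 mm and 10.7 degrees, less where a joint would pass 70% of its speed; a pose out of reach is approached as far as the arm can. A call with a gripper value outside its range is refused whole. The fingers move at their own pace and stop on an object; the grip force is fixed at half the most. Time passes only in rows, so rows that repeat a pose let the fingers close. It gives the time, the measured TCP pose, the force and the opening at its end, in the units of the state.
- env.sense(): the state, without advancing time (a new reading comes with each control period).
- optics.capture(name): name is "side" or "top"; returns a dict with "image" (400x640x3 uint8, blue, green, red), "vfov" (degrees; the focal length in pixels is half the picture's height over the tangent of half this angle, whatever the lens; pixels are square), "cx", "cy" (the principal point, pixels), "k1" (the pictures are not rectified: a ray, as slopes to the right and down, at radius r is drawn at 1 + k1 r^2 times it, then the intrinsics apply), "rvec" (rotation vector, rad) and "tvec" (3), from world to camera coordinates, as OpenCV has them. Camera axes: x right, y down, z forward; pixel columns grow to the right and rows downward; lengths in m; the calibration is good to about 2 mm. A picture is of the moment at which its call begins. There is no depth.
- close_job(): hands the job in, once; it reports no verdict.
The state is a dict: "time_s": time; "joint_positions": joint angles; "dq": joint speeds; "joint_torque": joint torques, N m; "ee_pos": TCP position; "ee_rot": TCP orientation; "wrist_force": force on the tool from outside, world axes, zero at the start; "ft_torque": the same for the moment, N m; "gripper_width": opening from 0.0 (shut) to 1.0 (fully open).
Only numpy, scipy, OpenCV 4.12 (cv2) and the standard library are available. Lean on these libraries where they do the work, as an engineer would, in place of code of your own. Each camera call takes 0.05 s, during which the arm holds its last target.

## Working session

There is one attempt and no reset: what is moved stays moved. The work goes in short steps, Python scripts to look and compute and a tool call to move; the robot and the scene stay as the last step left them, time stands still between calls to the robot, and variables do not carry over. Pictures are saved under pics/ and viewed, and the job is handed in when it is done.

Besides the shell and the picture viewer there is one more tool, called after ">>>" as name([rows], argument=value, ...), one row to a line, values as JSON. move_arm: Moves the arm, as the interface text tells. Its arguments: {"type":"object","properties":{"plan":{"type":"array"}},"required":["plan"]}

```bash
mkdir -p pics; cat > h.py <<'E'
import numpy as np,cv2
from cell import env,optics,close_job
def cap(n,f):
    d=optics.capture(n); cv2.imwrite('pics/'+f+'.png',d['image']); np.save('pics/'+f+'.npy',d,allow_pickle=True); return d
def load(f): return np.load('pics/'+f+'.npy',allow_pickle=True).item()
def ray(d,u,v):
    f=200/np.tan(np.radians(d['vfov'])/2); xd=np.array([(u-d['cx'])/f,(v-d['cy'])/f]); x=xd.copy()
    for _ in range(30): x=xd/(1+d['k1']*(x@x))
    R=cv2.Rodrigues(np.array(d['rvec'],float))[0]; t=np.array(d['tvec'],float).ravel()
    return -R.T@t, R.T@np.array([x[0],x[1],1])
def onz(d,u,v,z):
    o,r=ray(d,u,v); return o+r*(z-o[2])/r[2]
def proj(d,p):
    f=200/np.tan(np.radians(d['vfov'])/2)
    R=cv2.Rodrigues(np.array(d['rvec'],float))[0]; c=R@np.array(p)+np.array(d['tvec'],float).ravel()
    x=c[:2]/c[2]; x=x*(1+d['k1']*(x@x)); return x*f+[d['cx'],d['cy']]
E
python3 - <<'E'
from h import *
for n in('side','top'):
    d=cap(n,n+'0'); o,r=ray(d,320,200); print(n,o,r,d['vfov'],d['k1'])
print(env.sense())
E
```

```text
side [0.23530551 0.61453328 0.39483099] [ 0.26516416 -0.89221193 -0.36574371] 46.3238642384161 0.030707615405470633
top [ 0.30523708 -0.12349091  0.90368912] [ 0.15563063  0.00228683 -0.98783867] 54.293859218713756 0.025120759313015013
{'time_s': 0.1, 'joint_positions': array([ 1.16890098e+00,  2.45756984e-01,  1.55887511e+00,  9.34806374e-06,
        1.33874239e+00, -1.74079115e-01]), 'dq': array([ 0.00120572, -0.00137743, -0.00346253,  0.00109363,  0.00089672,
        0.00193116]), 'joint_torque': array([ 3.08347380e-04, -4.16914630e+01, -3.15525091e+01,  6.86958362e-02,
        3.10086203e-02, -5.98795373e-05]), 'ee_pos': array([0.14656365, 0.63269775, 0.20465656]), 'ee_rot': array([-3.57024271e-01, -3.12072052e+00,  2.67912947e-03]), 'wrist_force': array([-0.01724801, -1.15379104,  0.43203709]), 'ft_torque': array([ 0.00689086, -0.05876912, -0.02092047]), 'gripper_width': 0.9961972186352578}
```

View pics/side0.png

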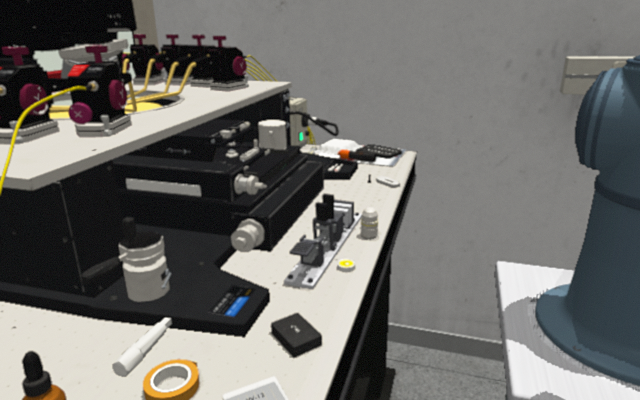

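View pics/top0.png

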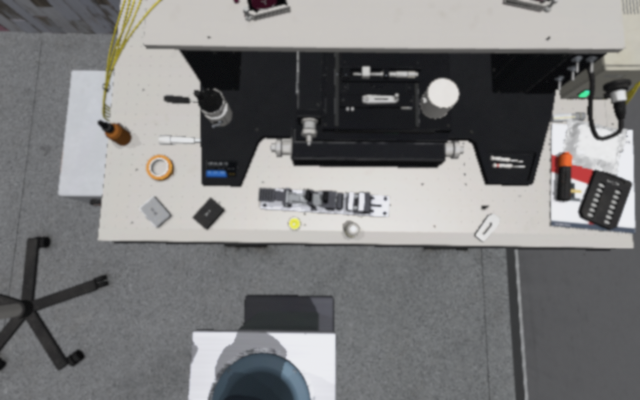

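The top view shows the clamp at about (325,202), with its rear at the left (265,198) and the holder at the right (375,204). In the side view it is at about (325,240). I'll enlarge both.

```bash
python3 - <<'E'
from h import *
d=load('top0'); cv2.imwrite('pics/t1.png',cv2.resize(d['image'][175:230,250:400],None,fx=5.3,fy=5.3,interpolation=cv2.INTER_CUBIC))
d=load('side0'); cv2.imwrite('pics/s1.png',cv2.resize(d['image'][185:295,275:395],None,fx=5,fy=5,interpolation=cv2.INTER_CUBIC))
E
```

```text
(no output)
```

View pics/t1.png

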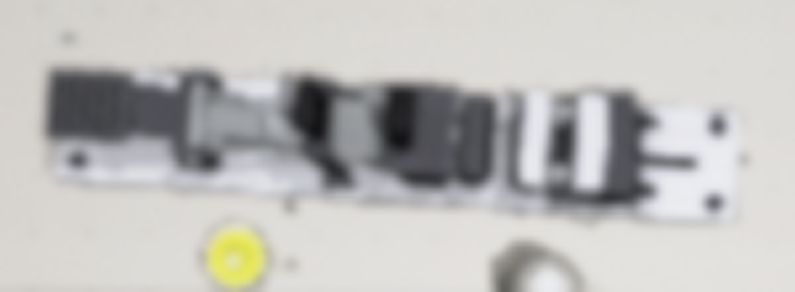

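View pics/s1.png

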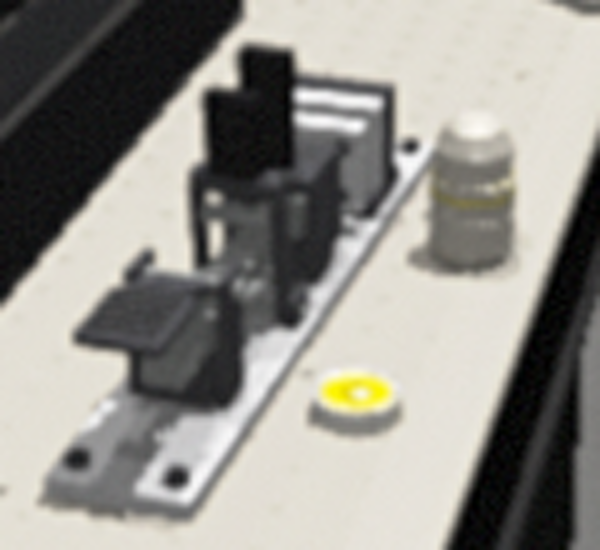

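Top crop: trigger top at about (308,110), post top at (402,117) and release plate at about (88,104). Next I convert these to world points.

```bash
python3 - <<'E'
from h import *
d=load('top0'); s=load('side0')
T=lambda u,v,z:onz(d,250+(u+.5)/5.3-.5,175+(v+.5)/5.3-.5,z)
S=lambda u,v,z:onz(s,275+(u+.5)/5-.5,185+(v+.5)/5-.5,z)
for n,u,v,z in [('trig',308,108,.1),('post',402,116,.1),('rel',85,104,.06),('relL',48,104,.06),('relTop',88,72,.06),('relBot',88,137,.06),('plateBL',50,178,.01),('plateTR',738,110,.01),('plateBR',732,218,.01),('loose',532,138,.052),('fix',590,140,.052),('cap',540,280,.05),('yellow',235,258,.01)]: print(n,T(u,v,z).round(4))
print('side')
for n,u,v,z in [('trigTopL',207,93,.1),('trigTopR',262,93,.1),('postTL',243,48,.1),('postTR',294,52,.1),('relFL',77,338,.06),('relFR',165,348,.06),('relBL',122,280,.06),('relBR',205,290,.06)]: print(n,S(u,v,z).round(4))
E
```

```text
trig [ 0.4421 -0.0958  0.1   ]
post [ 0.4395 -0.1329  0.1   ]
rel [ 0.4493 -0.002   0.06  ]
relL [0.4491 0.0133 0.06  ]
relTop [ 0.4628 -0.0028  0.06  ]
relBot [ 0.4355 -0.0037  0.06  ]
plateBL [0.4249 0.0193 0.01  ]
plateTR [ 0.4592 -0.2809  0.01  ]
plateBR [ 0.4116 -0.2777  0.01  ]
loose [ 0.4389 -0.1877  0.052 ]
fix [ 0.4384 -0.2119  0.052 ]
cap [ 0.3799 -0.1913  0.05  ]
yellow [ 0.391  -0.0623  0.01  ]
side
trigTopL [ 0.4514 -0.0887  0.1   ]
trigTopR [ 0.4334 -0.0936  0.1   ]
postTL [ 0.4515 -0.1333  0.1   ]
postTR [ 0.433  -0.1342  0.1   ]
relFL [0.4608 0.0186 0.06  ]
relFR [0.4329 0.0175 0.06  ]
relBL [ 0.4603 -0.0226  0.06  ]
relBR [ 0.4326 -0.023   0.06  ]
```

```bash
cat >> h.py <<'E'
A=np.array([-.045,-.999,0]); A/=np.linalg.norm(A)
def delta(p,at=None):
    s=env.sense(); R=cv2.Rodrigues(s['ee_rot'])[0]; y=R[:,1]
    t=-A if y@A<0 else A
    l=R.T@t; print('d mm',(R.T@(np.array(p)-(s['ee_pos'] if at is None else at))*1000).round(1),'turn',round(float(np.arctan2(-l[0],l[1])),4))
H=np.array([.4425,-.122,.088])
E
python3 - <<'E'
from h import *
delta(H+A*.0035+[0,0,.112])
E
```

```text
d mm [-459.4 -671.8    5.7] turn -0.1828
```

>>> move_arm([
  [0.1,-459,-672,0,-0.183],
  [0.1,-459,-672,0,-0.183],
  [0.1,-459,-672,0,-0.183],
  [0.1,-459,-672,0,-0.183],
  [0.1,-459,-672,0,-0.183],
  [0.1,-459,-672,0,-0.183],
  [0.1,-459,-672,0,-0.183],
  [0.1,-459,-672,0,-0.183],
  [0.1,-459,-672,0,-0.183],
  [0.1,-459,-672,0,-0.183],
  [0.1,-459,-672,0,-0.183],
  [0.1,-459,-672,0,-0.183],
  [0.1,-459,-672,0,-0.183],
  [0.1,-459,-672,0,-0.183],
  [0.1,-459,-672,0,-0.183],
  [0.1,-459,-672,0,-0.183],
])

```text
time_s: 2.1
ee_pos: [0.4418, -0.1237, 0.2055]
ee_rot: [-0.068, -3.141, -0.0]
wrist_force: [-1.0, -0.1, -0.4]
gripper_width: 0.9
```

```bash
python3 - <<'E'
from h import *
d=cap('side','side1'); 
print(env.sense()['ee_pos'],env.sense()['time_s'],env.sense()['wrist_force'],env.sense()['gripper_width'])
delta(H+A*.0035)
cv2.imwrite('pics/s2.png',cv2.resize(d['image'][60:300,220:440],None,fx=2.5,fy=2.5,interpolation=cv2.INTER_CUBIC))
E
```

```text
[ 0.44187137 -0.12374936  0.20560863] 2.15 [ 0.79549454  0.09193198 -0.29265447] 0.900568465674757
d mm [ -0.5  -1.7 117.6] turn 0.0022
```

View pics/s2.png

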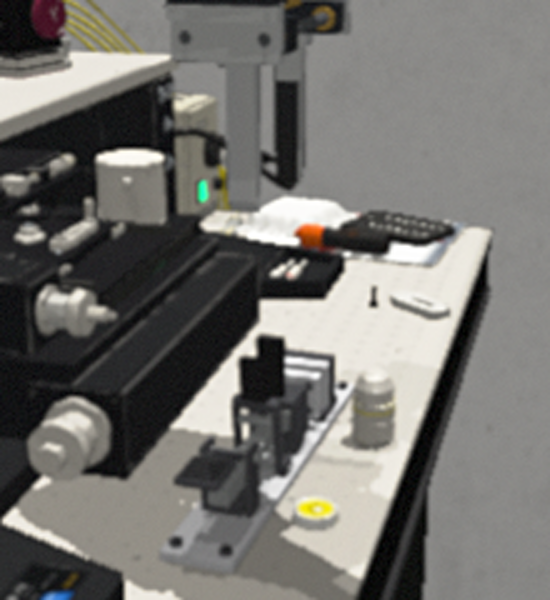

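The gripper hangs open above the clamp with its fingers at crop (240-290, 60-200). I'll descend over the handle and then squeeze.

>>> move_arm([
  [0.2,0,-1,50,0],
  [0.2,0,-1,90,0],
  [0.2,0,-1,116,0],
  [0.2,0,-1,116,0],
])

```text
time_s: 2.65
ee_pos: [0.4406, -0.1243, 0.088]
ee_rot: [-0.068, -3.137, -0.003]
wrist_force: [0.8, -0.3, 0.9]
gripper_width: 0.798
```

```bash
python3 - <<'E'
from h import *
d=cap('side','side2'); 
print(env.sense()['ee_pos'],env.sense()['wrist_force'],env.sense()['gripper_width'])
delta(H+A*.0035)
cv2.imwrite('pics/s3.png',cv2.resize(d['image'][100:300,260:420],None,fx=3,fy=3,interpolation=cv2.INTER_CUBIC))
E
```

```text
[ 0.44182946 -0.12513159  0.08966283] [-0.91413779  0.14909601 -0.37257981] 0.8012640820984351
d mm [-0.5 -0.3  1.7] turn 0.0016
```

View pics/s3.png

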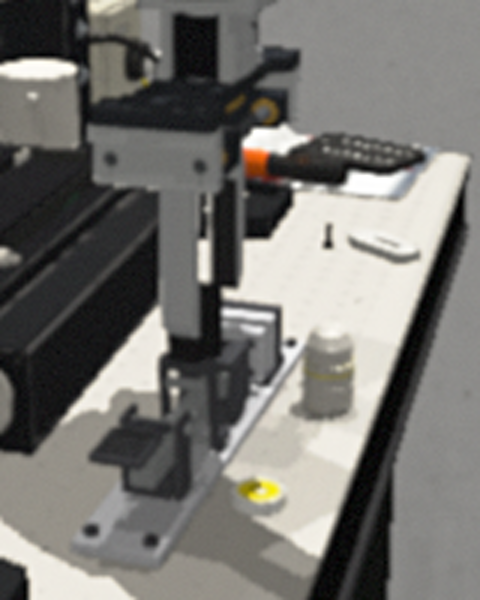

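The fingers straddle trigger and post. First squeeze:

>>> move_arm([
  [0.8,0,0,0,0],
  [0.8,0,0,0,0],
  [0.8,0,0,0,0],
  [0.8,0,0,0,0],
  [0.8,0,0,0,0],
  [0.8,0,0,0,0],
])

```text
time_s: 3.45
ee_pos: [0.4427, -0.1268, 0.0903]
ee_rot: [0.07, 3.139, -0.003]
wrist_force: [0.6, 0.8, 1.1]
gripper_width: 0.232
```

```bash
python3 - <<'E'
from h import *
d=cap('top','top3'); 
print(env.sense()['ee_pos'],env.sense()['wrist_force'],env.sense()['gripper_width'])
cv2.imwrite('pics/t3.png',cv2.resize(d['image'][175:230,250:400],None,fx=5.3,fy=5.3,interpolation=cv2.INTER_CUBIC))
E
```

```text
[ 0.44268848 -0.12679339  0.0902943 ] [0.01750706 0.40873314 1.40509215] 0.2320282744876016
```

View pics/t3.png

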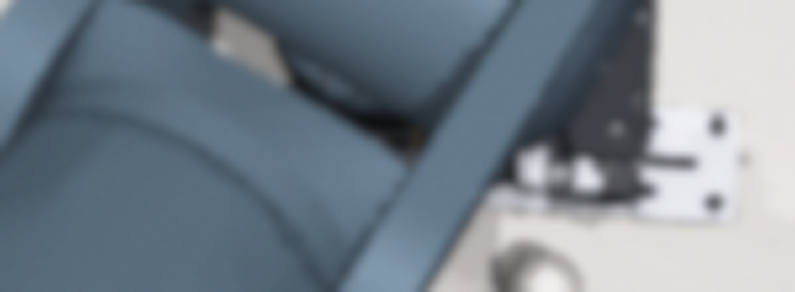

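>>> move_arm([
  [0.35,0,0,0,0],
  [0.35,0,0,0,0],
  [0.35,0,0,0,0],
  [0.35,0,0,0,0],
  [0.35,0,0,0,0],
  [0.35,0,0,0,0],
])

```text
time_s: 4.25
ee_pos: [0.4417, -0.1259, 0.0893]
ee_rot: [-0.07, -3.14, -0.0]
wrist_force: [0.7, 1.3, -0.9]
gripper_width: 0.65
```

```bash
python3 - <<'E'
from h import *
d=cap('side','side4'); 
print(env.sense()['ee_pos'],env.sense()['wrist_force'],env.sense()['gripper_width'])
cv2.imwrite('pics/s4.png',cv2.resize(d['image'][170:300,270:400],None,fx=4.5,fy=4.5,interpolation=cv2.INTER_CUBIC))
d=cap('top','top4'); 
cv2.imwrite('pics/t4.png',cv2.resize(d['image'][190:220,330:400],None,fx=8,fy=8,interpolation=cv2.INTER_CUBIC))
E
```

```text
[ 0.44173275 -0.12591319  0.0893168 ] [ 0.08629162  2.4837493  -0.97326204] 0.6510469371888077
```

View pics/s4.png

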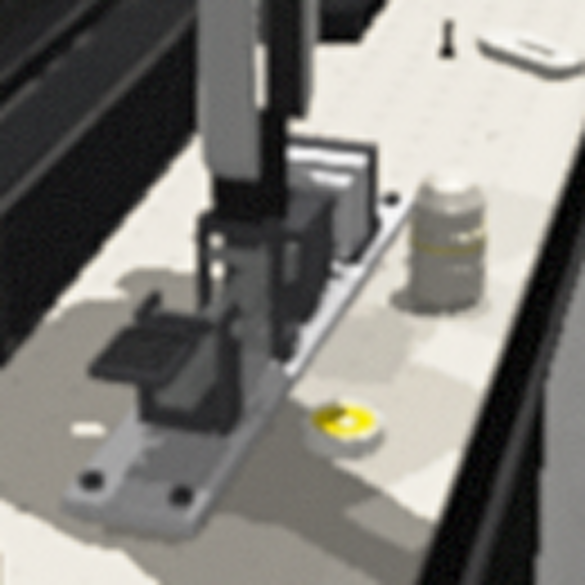

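View pics/t4.png

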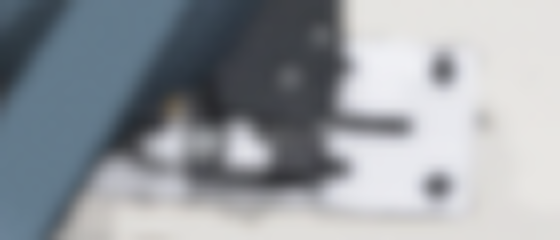

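With an opening of 61 mm the rear finger (at −27 mm) still touched the trigger, whose rest face is at −30 mm. The 2.5 N on y agrees. I'll open wider each cycle.

>>> move_arm([
  [0.12,0,0,0,0],
  [0.12,0,0,0,0],
  [0.12,0,0,0,0],
  [0.12,0,0,0,0],
])

```text
time_s: 4.85
ee_pos: [0.4424, -0.1264, 0.0899]
ee_rot: [0.07, 3.14, -0.001]
wrist_force: [-0.2, 0.2, -0.3]
gripper_width: 0.88
```

>>> move_arm([
  [0.82,0,0,0,0],
  [0.82,0,0,0,0],
  [0.82,0,0,0,0],
  [0.82,0,0,0,0],
  [0.82,0,0,0,0],
  [0.82,0,0,0,0],
  [0.82,0,0,0,0],
])

```text
time_s: 5.72
ee_pos: [0.4421, -0.1266, 0.0897]
ee_rot: [-0.07, -3.141, 0.003]
wrist_force: [-0.7, 0.3, 0.9]
gripper_width: 0.237
```

>>> move_arm([
  [0.12,0,0,0,0],
  [0.12,0,0,0,0],
  [0.12,0,0,0,0],
  [0.12,0,0,0,0],
  [0.12,0,0,0,0],
  [0.12,0,0,0,0],
  [0.12,0,0,0,0],
])

```text
time_s: 6.6
ee_pos: [0.4422, -0.1264, 0.0898]
ee_rot: [0.07, 3.141, -0.001]
wrist_force: [-0.6, 0.4, 0.2]
gripper_width: 0.876
```

```bash
python3 - <<'E'
from h import *
d=cap('side','side5'); 
print(env.sense()['ee_pos'],env.sense()['wrist_force'],env.sense()['gripper_width'])
cv2.imwrite('pics/s5.png',cv2.resize(d['image'][170:300,270:400],None,fx=4.5,fy=4.5,interpolation=cv2.INTER_CUBIC))
E
```

```text
[ 0.44227192 -0.12639944  0.0898517 ] [ 0.94795597 -0.65949029  0.08124004] 0.878240270666171
```

View pics/s5.png

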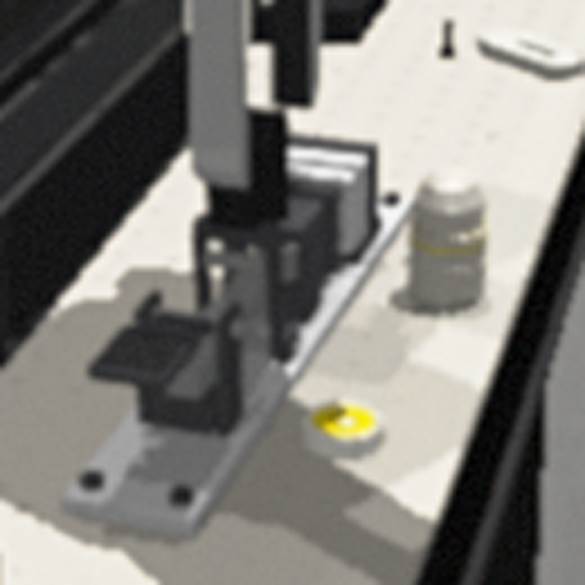

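The jaw (crop 320,190) is now close to the loose half, and the halves read about (325,160). Carrying on.

>>> move_arm([
  [0.82,0,0,0,0],
  [0.82,0,0,0,0],
  [0.82,0,0,0,0],
  [0.82,0,0,0,0],
  [0.82,0,0,0,0],
  [0.82,0,0,0,0],
  [0.82,0,0,0,0],
])

```text
time_s: 7.52
ee_pos: [0.4422, -0.1262, 0.0899]
ee_rot: [-0.07, -3.141, 0.001]
wrist_force: [-0.8, 1.6, 3.1]
gripper_width: 0.245
```

>>> move_arm([
  [0.12,0,0,0,0],
  [0.12,0,0,0,0],
  [0.12,0,0,0,0],
  [0.12,0,0,0,0],
  [0.12,0,0,0,0],
  [0.12,0,0,0,0],
  [0.12,0,0,0,0],
])

```text
time_s: 8.4
ee_pos: [0.4422, -0.1264, 0.0898]
ee_rot: [0.07, 3.141, -0.001]
wrist_force: [-0.3, 0.3, 0.2]
gripper_width: 0.876
```

>>> move_arm([
  [0.82,0,0,0,0],
  [0.82,0,0,0,0],
  [0.82,0,0,0,0],
  [0.82,0,0,0,0],
  [0.82,0,0,0,0],
  [0.82,0,0,0,0],
  [0.82,0,0,0,0],
])

```text
time_s: 9.28
ee_pos: [0.4423, -0.1219, 0.0905]
ee_rot: [-0.073, -3.14, -0.016]
wrist_force: [-1.7, 16.6, 13.3]
gripper_width: 0.335
```

>>> move_arm([
  [0.12,0,0,0,0],
  [0.12,0,0,0,0],
  [0.12,0,0,0,0],
  [0.12,0,0,0,0],
  [0.12,0,0,0,0],
  [0.12,0,0,0,0],
  [0.12,0,0,0,0],
])

```text
time_s: 10.15
ee_pos: [0.4422, -0.1264, 0.0897]
ee_rot: [0.071, 3.141, -0.001]
wrist_force: [-0.2, -1.0, 0.4]
gripper_width: 0.88
```

```bash
python3 - <<'E'
from h import *
d=cap('side','side6'); 
print(env.sense()['ee_pos'],env.sense()['wrist_force'],env.sense()['gripper_width'])
cv2.imwrite('pics/s6.png',cv2.resize(d['image'][170:300,270:400],None,fx=4.5,fy=4.5,interpolation=cv2.INTER_CUBIC))
E
```

```text
[ 0.44215261 -0.12631204  0.08970895] [ 0.26833343 -0.98370435 -0.68599484] 0.8778410186430323
```

View pics/s6.png

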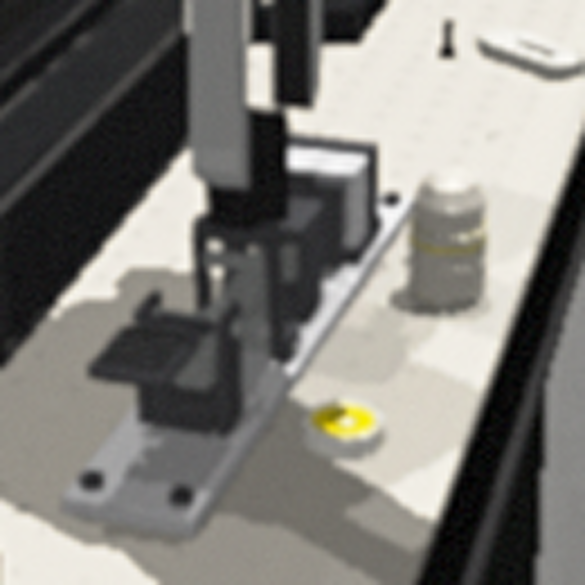

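The fourth squeeze stopped early (31 mm against 22 mm, with back force), and the halves now look joined at (330,165). One more squeeze to confirm.

>>> move_arm([
  [0.82,0,0,0,0],
  [0.82,0,0,0,0],
  [0.82,0,0,0,0],
  [0.82,0,0,0,0],
  [0.82,0,0,0,0],
  [0.82,0,0,0,0],
  [0.82,0,0,0,0],
  [0.82,0,0,0,0],
])

```text
time_s: 11.2
ee_pos: [0.4422, -0.1223, 0.0904]
ee_rot: [-0.073, -3.14, -0.015]
wrist_force: [-1.4, 15.2, 12.6]
gripper_width: 0.329
```

>>> move_arm([
  [0.12,0,0,0,0],
  [0.12,0,0,0,0],
  [0.12,0,0,0,0],
  [0.12,0,0,0,0],
  [0.12,0,0,0,0],
  [0.12,0,0,0,0],
  [0.12,0,0,-60,0],
  [0.12,0,0,-110,0],
  [0.12,0,60,-110,0],
  [0.12,0,120,-110,0],
  [0.12,0,180,-110,0],
  [0.12,0,240,-110,0],
  [0.12,0,240,-110,0],
])

```text
time_s: 12.82
ee_pos: [0.4523, 0.1168, 0.1996]
ee_rot: [-0.06, -3.141, -0.0]
wrist_force: [1.4, -1.2, 0.1]
gripper_width: 0.88
```

```bash
python3 - <<'E'
from h import *
d=cap('side','side7'); 
print(env.sense()['ee_pos'],env.sense()['wrist_force'],env.sense()['gripper_width'])
cv2.imwrite('pics/s7.png',cv2.resize(d['image'][170:300,270:400],None,fx=4.5,fy=4.5,interpolation=cv2.INTER_CUBIC))
d=cap('top','top7'); 
cv2.imwrite('pics/t7.png',cv2.resize(d['image'][175:230,250:400],None,fx=5.3,fy=5.3,interpolation=cv2.INTER_CUBIC))
delta(H-A*.12+[0,0,-.088+.066])
E
```

```text
[0.45258749 0.11497003 0.19951555] [-0.49365667  0.17567223 -0.45135469] 0.8800450629875483
d mm [  -0.2 -115.9  133.6] turn 0.0015
```

View pics/s7.png

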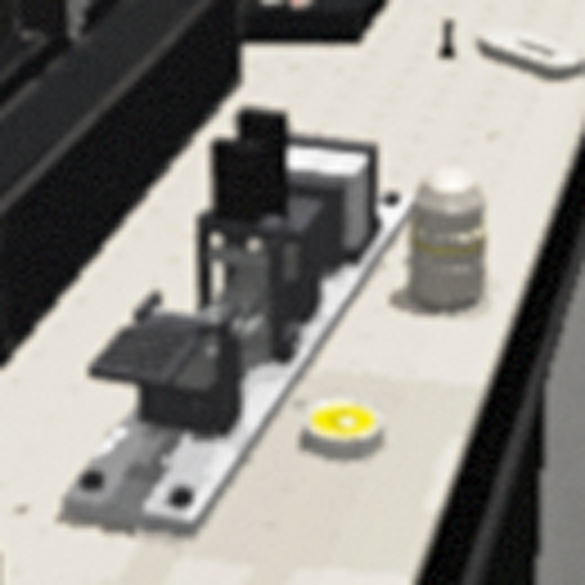

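View pics/t7.png

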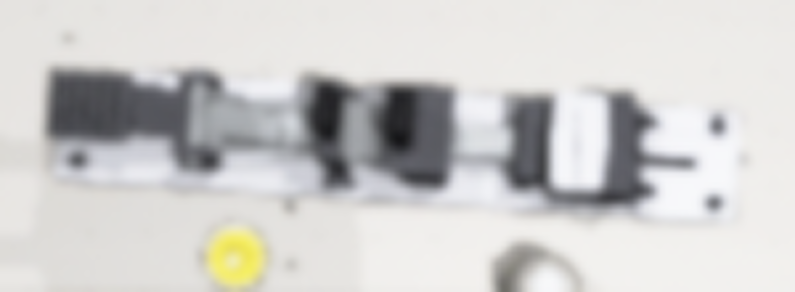

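From above the halves are in contact (white block 552–608, one thin seam, no dark gap), and the jaw is pressed against them. Now the release: close the fingers, hover over the pad and press.

>>> move_arm([
  [1,0,-60,0,0],
  [1,0,-117,30,0],
  [1,0,-117,80,0],
  [1,0,-117,104,0],
  [1,0,-117,104,0],
  [1,0,-117,104,0],
  [1,0,-117,104,0],
  [1,0,-117,104,0],
])

```text
time_s: 13.92
ee_pos: [0.4484, -0.0033, 0.0967]
ee_rot: [0.07, 3.139, -0.001]
wrist_force: [1.1, 0.1, 0.7]
gripper_width: 0.064
```

```bash
python3 - <<'E'
from h import *
d=cap('side','side8'); 
print(env.sense()['ee_pos'],env.sense()['wrist_force'],env.sense()['gripper_width'])
cv2.imwrite('pics/s8.png',cv2.resize(d['image'][170:300,270:400],None,fx=4.5,fy=4.5,interpolation=cv2.INTER_CUBIC))
delta(H-A*.12+[0,0,-.088+.075])
E
```

```text
[ 0.4481838  -0.00324284  0.09646439] [ 0.06096109  0.01760397 -0.31996307] 0.023172030111657527
d mm [ 0.4  1.1 21.5] turn 0.0005
```

View pics/s8.png

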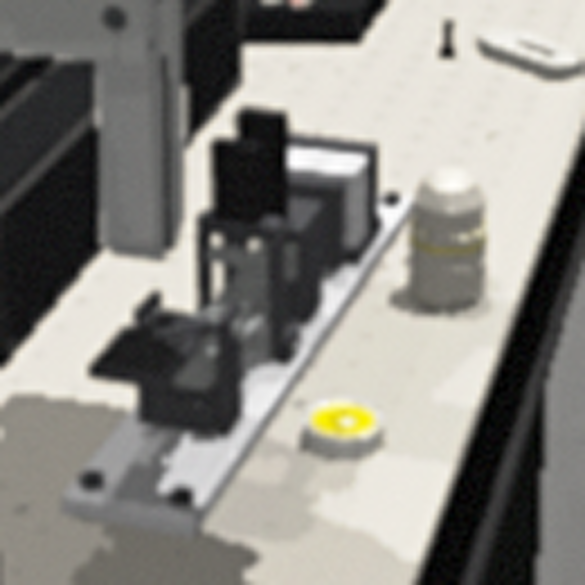

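>>> move_arm([
  [1,0,1,8,0],
  [1,0,1,14,0],
  [1,0,1,18,0],
  [1,0,1,20,0],
  [1,0,1,20,0],
  [1,0,1,20,0],
])

```text
time_s: 14.72
ee_pos: [0.4478, -0.0023, 0.0758]
ee_rot: [0.07, 3.14, -0.0]
wrist_force: [-0.3, 0.1, -0.1]
gripper_width: 0.005
```

```bash
python3 - <<'E'
from h import *
d=cap('side','side9'); 
print(env.sense()['ee_pos'],env.sense()['wrist_force'],env.sense()['gripper_width'])
cv2.imwrite('pics/s9.png',cv2.resize(d['image'][170:300,270:400],None,fx=4.5,fy=4.5,interpolation=cv2.INTER_CUBIC))
E
```

```text
[ 0.44784585 -0.00224316  0.07583496] [-0.14278352 -0.01124646  0.08684819] 0.004665386334708066
```

View pics/s9.png

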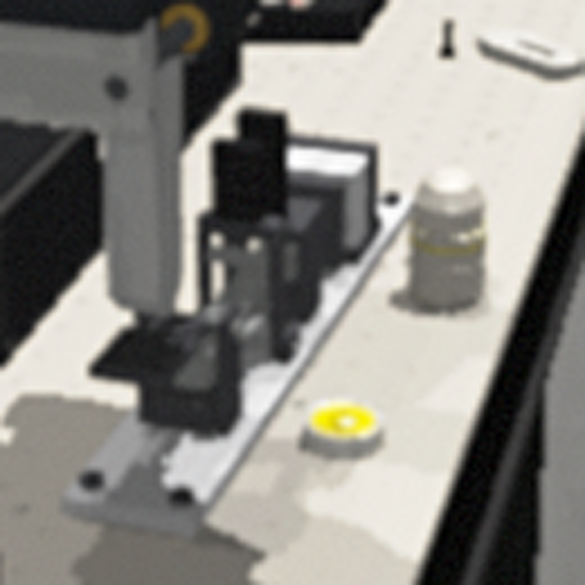

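No contact force yet, and the fingertip appears at (145,318), near the pad's far edge. I'll check tip_reach and the projected tip.

```bash
python3 - <<'E'
from h import *
print(env.tip_reach)
d=load('side9'); s=env.sense(); p=s['ee_pos']
for z in (.025,.006,0): q=proj(d,p-[0,0,z]); print(z,(q-[270,170])*4.5)
for q in ([.4467,-.0024,.06],[.4467,-.0024,.051]): print((proj(d,q)-[270,170])*4.5)
for f in('side0','side9'):
  d=load(f); print(d['rvec'],d['tvec'],d['cx'],d['cy'])
d=cap('top','top9'); cv2.imwrite('pics/t9.png',cv2.resize(d['image'][150:250,220:370],None,fx=5,fy=5,interpolation=cv2.INTER_CUBIC))
E
```

```text
0.025
0.025 [146.12321428 370.99577722]
0.006 [145.01745254 321.80152009]
0 [144.6634834  306.08013938]
[148.8804281  347.58583898]
[149.38744924 370.78551558]
[ 0.34475531 -2.43224692  1.67549027] [0.40215844 0.18052844 0.62816352] 319.8316425372487 194.8261821054252
[ 0.34475531 -2.43224692  1.67549027] [0.40215844 0.18052844 0.62816352] 319.8316425372487 194.8261821054252
```

View pics/t9.png

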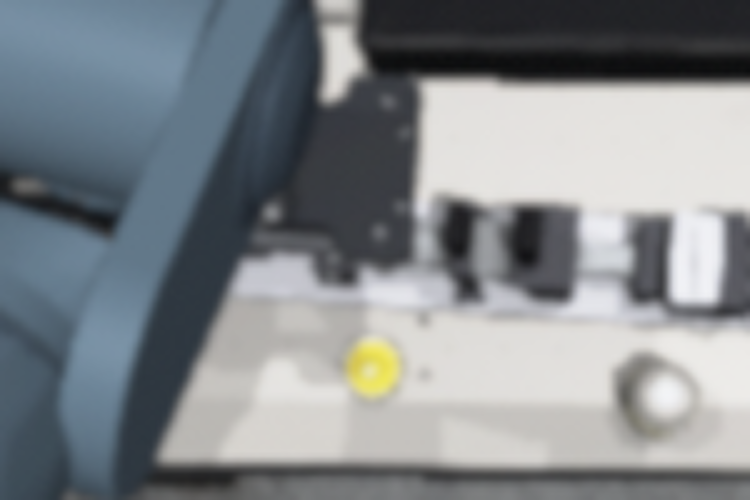

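```bash
python3 - <<'E'
from h import *
d=load('side1')
for y in(-.079,-.069,-.168): print(y,[proj(d,[.442,y,z]).round(1) for z in(.18,.2,.206)])
d=load('side8')
print([proj(d,[.448,y,.0715]).round(1) for y in(-.003,.009)])
for f in('side1','side8','side9'):
  cv2.imwrite('pics/z_'+f+'.png',cv2.resize(load(f)['image'][120:270,250:400] if f!='side1' else load(f)['image'][60:210,250:400],None,fx=4,fy=4,interpolation=cv2.INTER_CUBIC))
E
```

```text
-0.079 [array([319.4, 159.8]), array([319.3, 147.7]), array([319.2, 144.1])]
-0.069 [array([317.6, 161.5]), array([317.5, 149.3]), array([317.4, 145.6])]
-0.168 [array([333.5, 146. ]), array([333.6, 135. ]), array([333.6, 131.6])]
[array([302.3, 240.3]), array([299.8, 243.7])]
```

View pics/z_side1.png

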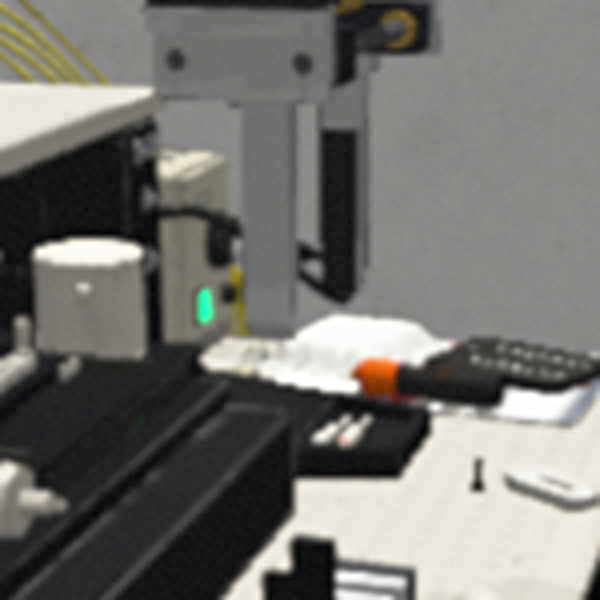

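View pics/z_side8.png

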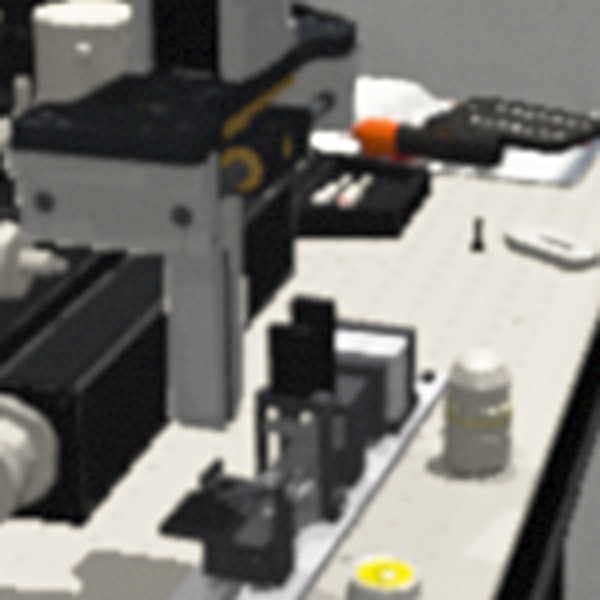

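View pics/z_side9.png

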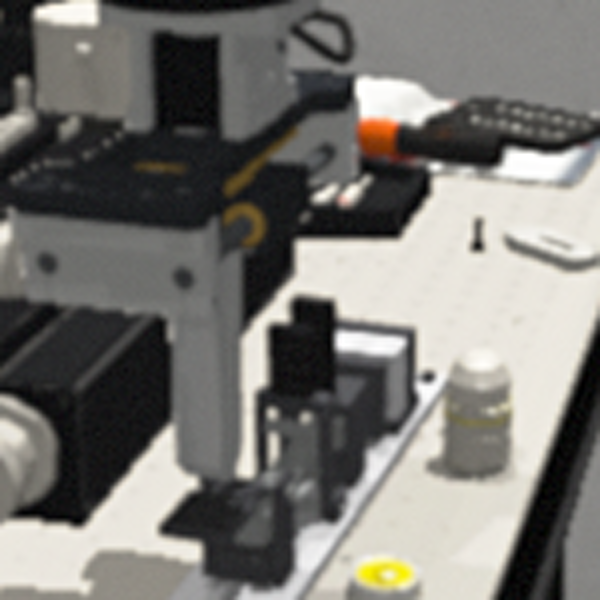

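In both views the fingertips appear about 26 mm higher than the stated reach implies (e.g. row 226 seen, 244 expected), while the columns agree. So the tip is really near z≈0.078, which explains the missing contact. I'll descend in small steps by force.

>>> move_arm([
  [1,0,0,6,0],
  [1,0,0,12,0],
  [1,0,0,14,0],
  [1,0,0,14,0],
])

```text
time_s: 15.32
ee_pos: [0.4474, -0.0021, 0.0613]
ee_rot: [-0.07, -3.14, -0.0]
wrist_force: [0.2, 0.2, -0.2]
gripper_width: 0.004
```

>>> move_arm([
  [1,0,0,3,0],
  [1,0,0,6,0],
  [1,0,0,6,0],
])

```text
time_s: 15.7
ee_pos: [0.4483, -0.002, 0.0565]
ee_rot: [0.071, 3.14, 0.001]
wrist_force: [-2.3, 2.5, 8.3]
gripper_width: 0.006
```

```bash
python3 - <<'E'
from h import *
d=cap('side','side10'); 
print(env.sense()['ee_pos'],env.sense()['wrist_force'],env.sense()['gripper_width'])
cv2.imwrite('pics/s10.png',cv2.resize(d['image'][170:300,270:400],None,fx=4.5,fy=4.5,interpolation=cv2.INTER_CUBIC))
E
```

```text
[ 0.44827051 -0.00198092  0.05652258] [-2.26576025  2.82446196  6.5844375 ] 0.007641864048397953
```

View pics/s10.png

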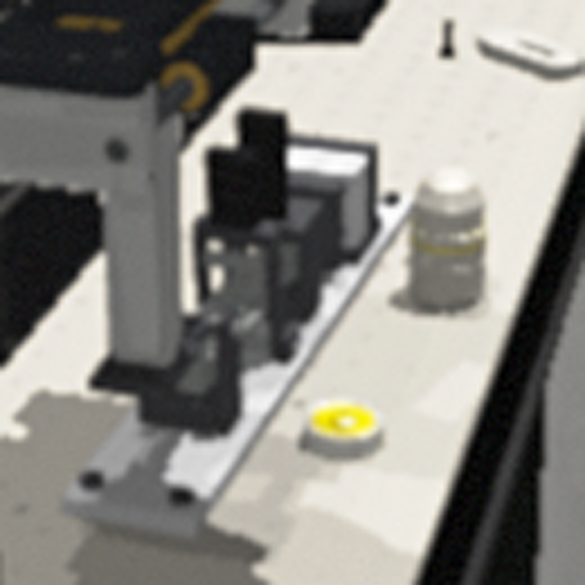

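Contact made (~7 N), and the trigger has swung back a little. Pressing deeper.

>>> move_arm([
  [1,0,0,2,0],
  [1,0,0,4,0],
  [1,0,0,4,0],
])

```text
time_s: 16.12
ee_pos: [0.4488, -0.002, 0.0555]
ee_rot: [-0.07, -3.14, -0.001]
wrist_force: [-14.0, 4.7, 33.2]
gripper_width: 0.005
```

```bash
python3 - <<'E'
from h import *
d=cap('side','side11'); 
print(env.sense()['ee_pos'],env.sense()['wrist_force'],env.sense()['gripper_width'])
cv2.imwrite('pics/s11.png',cv2.resize(d['image'][170:300,270:400],None,fx=4.5,fy=4.5,interpolation=cv2.INTER_CUBIC))
E
```

```text
[ 0.44877298 -0.00194316  0.05547671] [-12.69474754   4.95129913  32.21703919] 0.00753714527013926
```

View pics/s11.png

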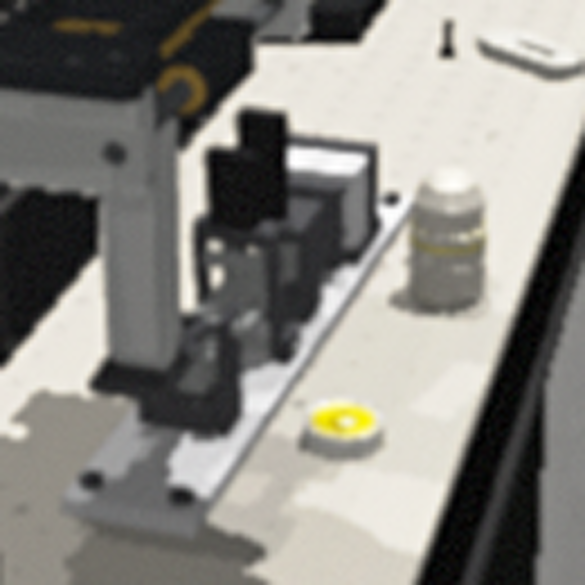

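Force jumped to 33 N, which is too close to the limit and looks like a hard contact. The jaw hasn't moved. I'll back off and look.

>>> move_arm([
  [1,0,0,-4,0],
  [1,0,0,-4,0],
])

```text
time_s: 16.42
ee_pos: [0.4485, -0.0021, 0.0565]
ee_rot: [0.07, 3.139, 0.0]
wrist_force: [-1.7, 2.7, 8.9]
gripper_width: 0.01
```

```bash
python3 - <<'E'
from h import *
print(env.sense()['wrist_force'],env.sense()['ee_pos'],env.sense()['ft_torque'])
d=load('side11')
cv2.imwrite('pics/s12.png',cv2.resize(d['image'][90:300,180:400],None,fx=2.8,fy=2.8,interpolation=cv2.INTER_CUBIC))
d=load('side0')
cv2.imwrite('pics/s12b.png',cv2.resize(d['image'][90:300,100:380],None,fx=2.8,fy=2.8,interpolation=cv2.INTER_CUBIC))
E
```

```text
[-1.71218126  2.67105868  8.91105554] [ 0.4484896  -0.00213163  0.05651996] [0.4753055  0.28971857 0.00084082]
```

View pics/s12.png

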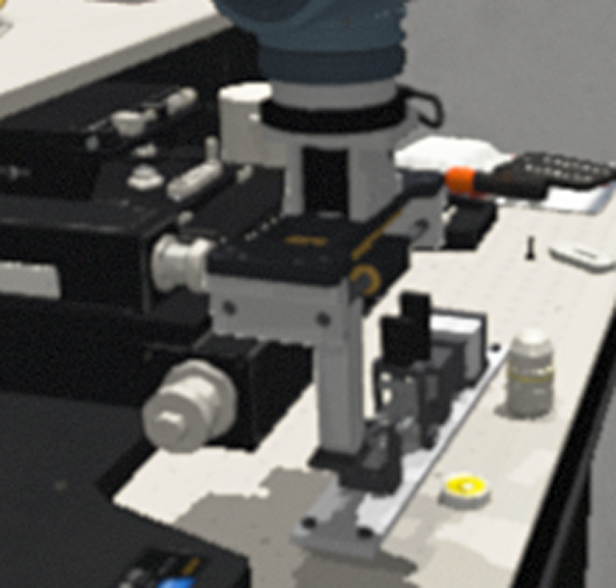

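View pics/s12b.png

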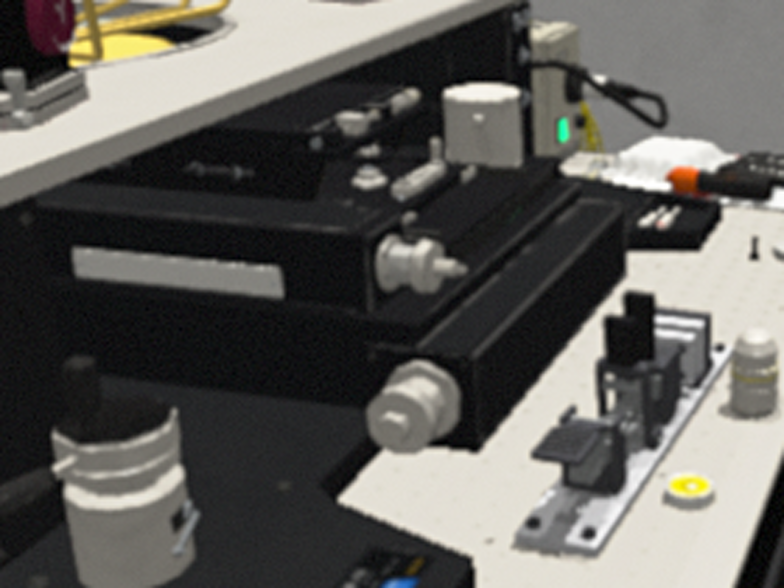

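```bash
python3 - <<'E'
from h import *
print(env.sense()['ft_torque'],env.sense()['wrist_force'],env.sense()['joint_torque'])
d=load('top0');
cv2.imwrite('pics/t13.png',cv2.resize(d['image'][100:220,240:400],None,fx=5,fy=5,interpolation=cv2.INTER_CUBIC))
s=load('side0')
def tri(a,b):
    o1,r1=ray(d,*a);o2,r2=ray(s,*b); M=np.c_[r1,-r2]; k=np.linalg.lstsq(M,o2-o1,rcond=None)[0]; p,q=o1+k[0]*r1,o2+k[1]*r2; return ((p+q)/2).round(4),np.linalg.norm(p-q).round(4)
print('mic tip guess',tri((310,140),(100+462/2.8,90+268/2.8)))
print('box bottom corner',onz(s,100+470/2.8,90+450/2.8,0))
o,r=ray(s,100+470/2.8,90+352/2.8); b=onz(s,100+470/2.8,90+450/2.8,0); k=(b-o)[:2]@r[:2]/(r[:2]@r[:2]); print('top corner',o+k*r)
E
```

```text
[0.4753055  0.28971857 0.00084082] [-1.71218126  2.67105868  8.91105554] [-9.54776779e-01 -2.18262666e+01 -2.36875856e+01 -4.63301092e-01
 -3.93683352e-01 -2.02570540e-03]
mic tip guess (array([ 0.5518, -0.1   ,  0.119 ]), np.float64(0.0067))
box bottom corner [ 0.5417366  -0.08286587  0.        ]
top corner [ 0.53884712 -0.08412126  0.06873823]
```

View pics/t13.png

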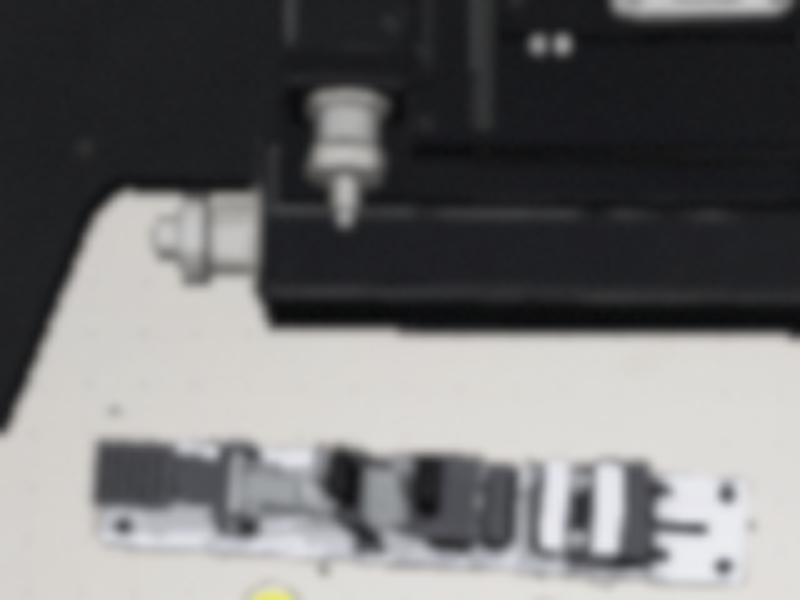

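```bash
python3 - <<'E'
from h import *
d=cap('top','top14');a=d['image'][175:230,250:400]; s=cap('side','side14')
b=load('top7')['image'][175:230,250:400]
cv2.imwrite('pics/t14.png',cv2.resize(np.vstack([b,a]),None,fx=5.3,fy=5.3,interpolation=cv2.INTER_CUBIC))
c=[load(f)['image'][200:275,285:345] for f in('side7','side10','side14')]
cv2.imwrite('pics/s14.png',cv2.resize(np.hstack(c),None,fx=4.4,fy=4.4,interpolation=cv2.INTER_CUBIC))
E
```

```text
(no output)
```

View pics/t14.png

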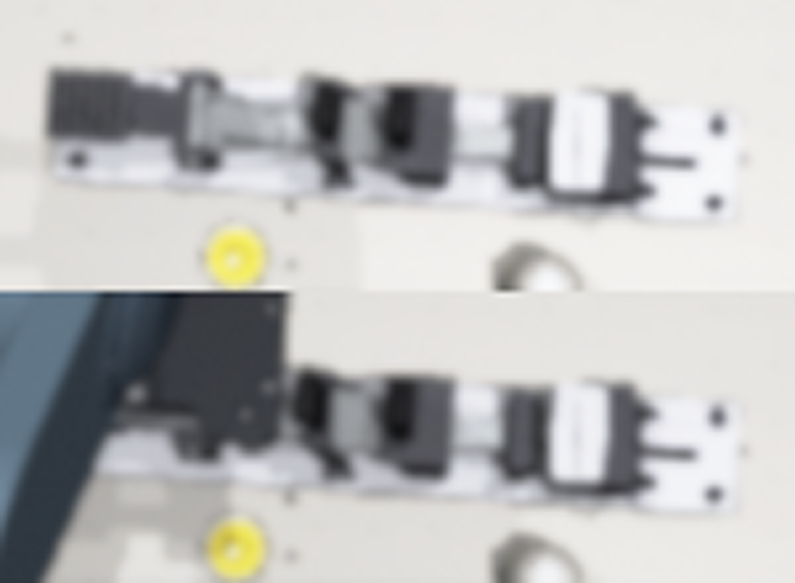

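View pics/s14.png

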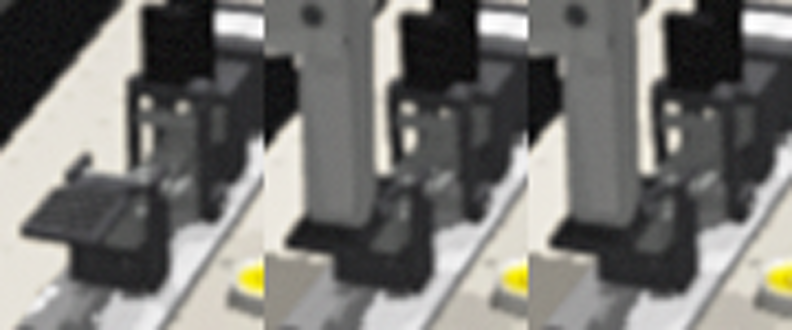

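The jaw backed off about 2 mm and the trigger is back at rest, but the jaw has not released. The closed fingers are 25 mm thick, so they bear on the hinge-side edge of the plate, where the lever is short. I'll lift, move 10 mm toward the plate's free end and press again.

>>> move_arm([
  [1,0,0,-10,0],
  [1,0,10,-10,0],
  [1,0,10,-10,0],
  [1,0,10,-4,0],
  [1,0,10,0,0],
  [1,0,10,0,0],
])

```text
time_s: 17.27
ee_pos: [0.4481, 0.0081, 0.0558]
ee_rot: [-0.071, -3.14, -0.002]
wrist_force: [-2.6, 2.2, 6.1]
gripper_width: 0.001
```

>>> move_arm([
  [1,0,0,1.5,0],
  [1,0,0,3,0],
  [1,0,0,3,0],
])

```text
time_s: 17.65
ee_pos: [0.4485, 0.0081, 0.0549]
ee_rot: [-0.07, -3.139, -0.002]
wrist_force: [-9.4, 5.2, 22.8]
gripper_width: 0.004
```

```bash
python3 - <<'E'
from h import *
d=cap('top','top15');a=d['image'][175:230,250:400]; s=cap('side','side15')
print(env.sense()['ee_pos'],env.sense()['wrist_force'],env.sense()['ft_torque'])
cv2.imwrite('pics/t15.png',cv2.resize(a,None,fx=5.3,fy=5.3,interpolation=cv2.INTER_CUBIC))
cv2.imwrite('pics/s15.png',cv2.resize(s['image'][190:290,270:370],None,fx=6,fy=6,interpolation=cv2.INTER_CUBIC))
E
```

```text
[0.4485075  0.00807023 0.05484323] [-9.43894061  3.48315165 22.52329594] [0.72879284 1.7785735  0.01767736]
```

View pics/t15.png

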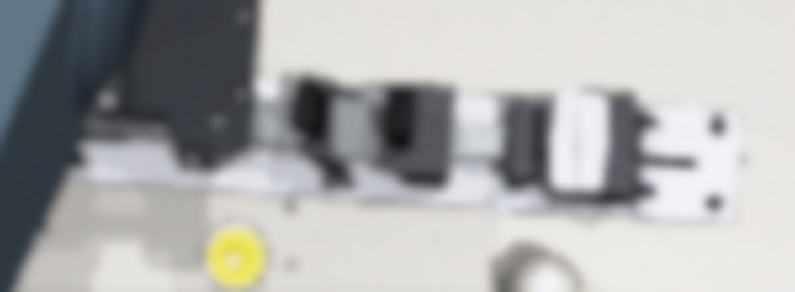

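View pics/s15.png

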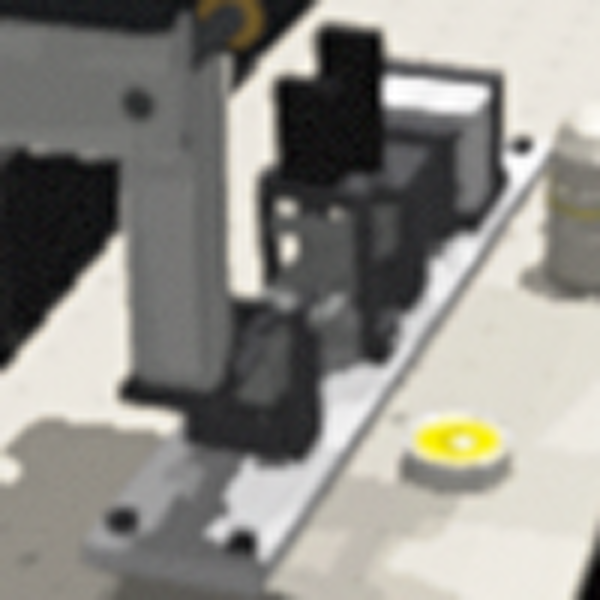

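```bash
python3 - <<'E'
from h import *
s=load('side15')
for z in (.03,.04,.045,.05,.055,.06): print(z,proj(s,[.448,.0205,z]).round(1),proj(s,[.461,.0176,z]).round(1))
s=load('side8'); print([ (z,proj(s,[.448,.0095,z]).round(1)) for z in(.07,.08,.09,.1)])
s=load('side0')
cv2.imwrite('pics/p0.png',cv2.resize(s['image'][225:280,280:335],None,fx=10,fy=10,interpolation=cv2.INTER_CUBIC))
s=load('side15')
cv2.imwrite('pics/p15.png',cv2.resize(s['image'][225:280,280:335],None,fx=10,fy=10,interpolation=cv2.INTER_CUBIC))
E
```

```text
0.03 [298.  271.3] [290.6 269.2]
0.04 [297.8 265.5] [290.4 263.5]
0.045 [297.7 262.6] [290.3 260.6]
0.05 [297.7 259.7] [290.3 257.7]
0.055 [297.6 256.8] [290.2 254.8]
0.06 [297.5 253.8] [290.1 251.9]
[(0.07, array([299.7, 244.7])), (0.08, array([299.5, 238.8])), (0.09, array([299.4, 232.9])), (0.1, array([299.3, 226.8]))]
```

View pics/p0.png

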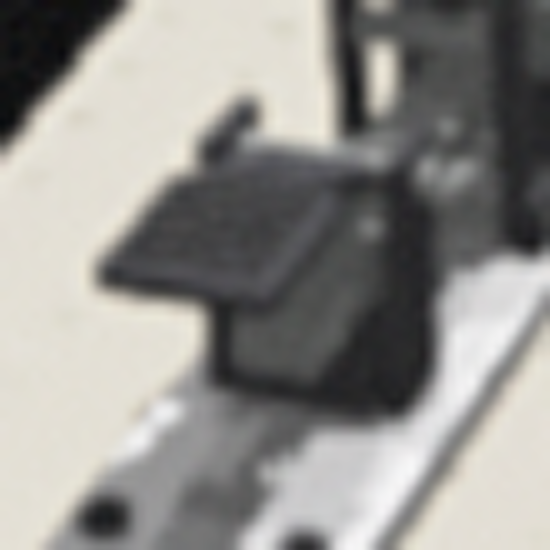

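View pics/p15.png

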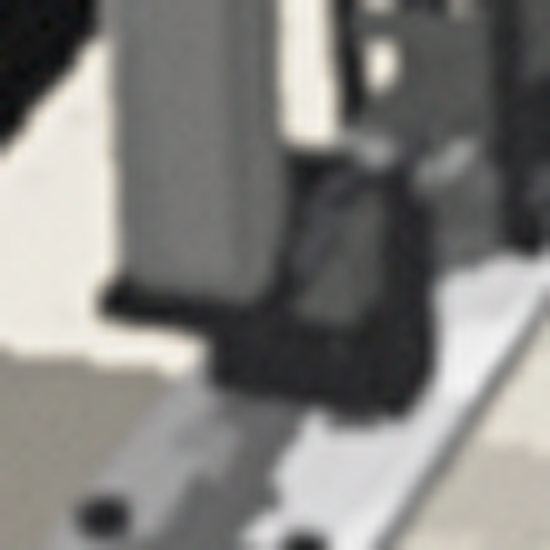

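```bash
python3 - <<'E'
from h import *
s=load('side0')
for u,v in ((215,382),(310,402),(400,415),(430,390)):
  print(u,v,[onz(s,280+u/10-.45,225+v/10-.45,z).round(4)[:2] for z in(0.008,.012)])
for u,v in ((215,300),(385,180),(420,200),(240,100),(205,150)): print('at .055/.06/.07',u,v,[onz(s,280+u/10-.45,225+v/10-.45,z).round(4)[:2] for z in(.04,.055,.06,.07)])
d=load('top0')
for u in (180,222): print([onz(d,250+u/5.3-.4,175+v/5.3-.4,z).round(4)[:2] for v in(72,168) for z in (.012,.06)])
E
```

```text
215 382 [array([ 0.465 , -0.0434]), array([ 0.4626, -0.0366])]
310 402 [array([ 0.4475, -0.0412]), array([ 0.4453, -0.0344])]
400 415 [array([ 0.4318, -0.0411]), array([ 0.4298, -0.0343])]
430 390 [array([ 0.4293, -0.0505]), array([ 0.4273, -0.0437])]
at .055/.06/.07 215 300 [array([ 0.4545, -0.0143]), array([0.4452, 0.0123]), array([0.4421, 0.0212]), array([0.4359, 0.0389])]
at .055/.06/.07 385 180 [array([ 0.4404, -0.0623]), array([ 0.4318, -0.0337]), array([ 0.4289, -0.0242]), array([ 0.4231, -0.0051])]
at .055/.06/.07 420 200 [array([ 0.4327, -0.0568]), array([ 0.4244, -0.0284]), array([ 0.4216, -0.019 ]), array([ 4.16e-01, -1.00e-04])]
at .055/.06/.07 240 100 [array([ 0.4737, -0.0852]), array([ 0.4636, -0.0556]), array([ 0.4603, -0.0458]), array([ 0.4535, -0.026 ])]
at .055/.06/.07 205 150 [array([ 0.4733, -0.0649]), array([ 0.4632, -0.0362]), array([ 0.4599, -0.0266]), array([ 0.4532, -0.0075])]
[array([ 0.4724, -0.0363]), array([ 0.4634, -0.041 ]), array([ 0.4298, -0.0375]), array([ 0.4231, -0.0421])]
[array([ 0.4726, -0.0547]), array([ 0.4636, -0.0584]), array([ 0.4301, -0.0558]), array([ 0.4234, -0.0594])]
```

>>> move_arm([
  [1,0,0,-20,0],
  [1,0,0,-45,0],
  [1,0,0,-45,0],
])

```text
time_s: 18.12
ee_pos: [0.4494, 0.0073, 0.0988]
ee_rot: [0.07, 3.137, -0.001]
wrist_force: [-0.1, 0.1, -0.3]
gripper_width: 0.007
```

```bash
python3 - <<'E'
from h import *
d=cap('top','top16');a=d['image'][175:230,250:400]; s=cap('side','side16')
print(env.sense()['ee_pos'],env.sense()['wrist_force'],env.sense()['ft_torque'])
b=load('top7')['image'][175:230,250:400]; c=load('top0')['image'][175:230,250:400]
cv2.imwrite('pics/t16.png',cv2.resize(np.vstack([c,b,a])[:,75:],None,fx=3.6*2,fy=3.6,interpolation=cv2.INTER_CUBIC)) if 0 else cv2.imwrite('pics/t16.png',cv2.resize(np.vstack([c,b,a])[:,40:],None,fx=3.6*1.9,fy=3.6,interpolation=cv2.INTER_CUBIC))
cv2.imwrite('pics/s16.png',cv2.resize(np.hstack([load('side7')['image'][195:285,280:345],s['image'][195:285,280:345]]),None,fx=6,fy=6,interpolation=cv2.INTER_CUBIC))
E
```

```text
[0.44762143 0.00780419 0.09672841] [0.26317833 0.159258   0.07015759] [-0.03890186 -0.0027531   0.04701128]
```

View pics/t16.png

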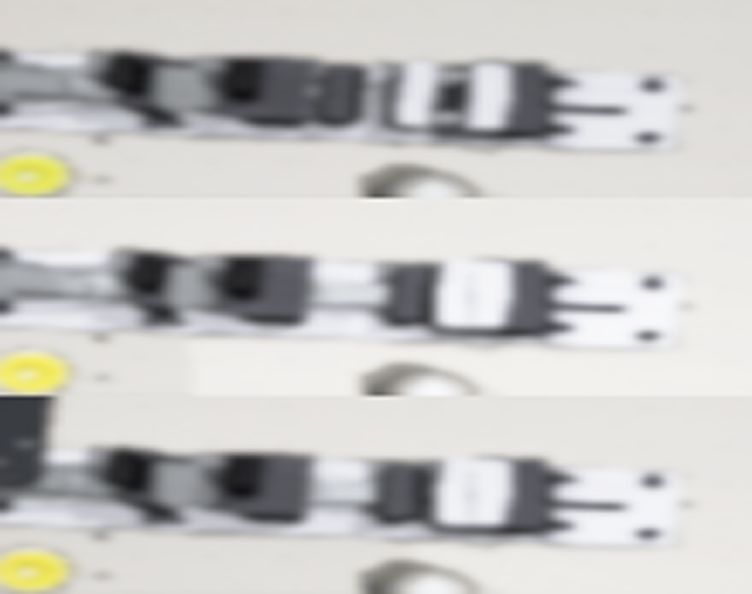

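View pics/s16.png

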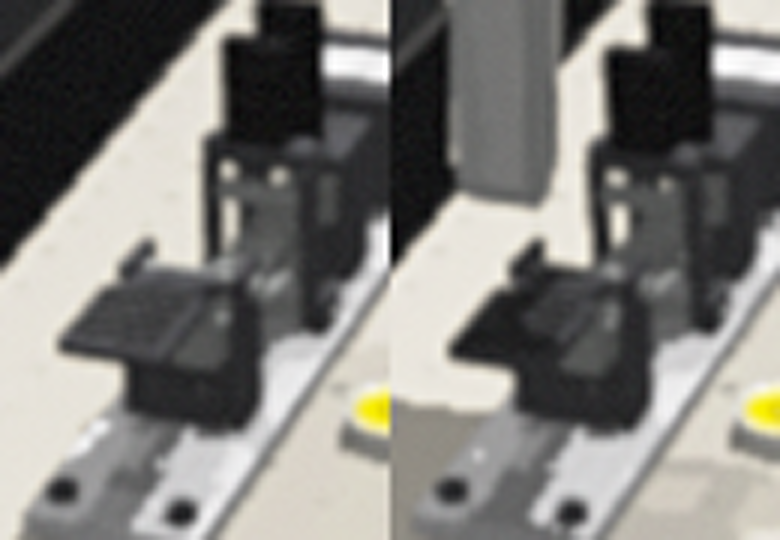

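The jaw only settled on its notch and the plate sprang up again. I'll take a careful force and depth profile near the pad centre.

>>> move_arm([
  [1,0,-5,20,0],
  [1,0,-5,35,0],
  [1,0,-5,35,0],
  [1,0,-5,35,0],
])

```text
time_s: 18.73
ee_pos: [0.4479, 0.0029, 0.0626]
ee_rot: [-0.07, -3.14, -0.0]
wrist_force: [-0.4, -0.3, -0.1]
gripper_width: 0.005
```

>>> move_arm([
  [1,0,0,1.5,0],
  [1,0,0,1.5,0],
])

```text
time_s: 18.98
ee_pos: [0.4482, 0.0028, 0.0615]
ee_rot: [0.07, 3.14, -0.0]
wrist_force: [0.0, -0.3, -0.1]
gripper_width: 0.009
```

```bash
python3 - <<'E'
from h import *
s=cap('side','side17')
S=[env.sense() for _ in range(3)]
for q in S: print(q['ee_pos'],q['wrist_force'],q['ft_torque'])
E
```

```text
[0.44814861 0.00277487 0.06148163] [0.11680517 0.10282204 0.15675538] [ 0.04517133 -0.02174432 -0.00231022]
[0.44814861 0.00277487 0.06148163] [0.11680517 0.10282204 0.15675538] [ 0.04517133 -0.02174432 -0.00231022]
[0.44814861 0.00277487 0.06148163] [0.11680517 0.10282204 0.15675538] [ 0.04517133 -0.02174432 -0.00231022]
```

>>> move_arm([
  [1,0,0,1.5,0],
  [1,0,0,1.5,0],
])

```text
time_s: 19.27
ee_pos: [0.4479, 0.0028, 0.0596]
ee_rot: [-0.07, -3.141, 0.0]
wrist_force: [-0.6, -0.2, -0.1]
gripper_width: -0.002
```

```bash
python3 - <<'E'
from h import *
s=cap('side','side18')
S=[env.sense() for _ in range(1)]
for q in S: print(q['ee_pos'],q['wrist_force'],q['ft_torque'])
E
```

```text
[0.44785235 0.00282542 0.05962471] [-0.0025681   0.46188468 -0.3832023 ] [-0.01379086  0.00247106  0.07644695]
```

>>> move_arm([
  [1,0,0,1.5,0],
  [1,0,0,1.5,0],
])

```text
time_s: 19.58
ee_pos: [0.4481, 0.0028, 0.0583]
ee_rot: [0.07, 3.141, 0.0]
wrist_force: [-0.3, 0.2, 1.5]
gripper_width: 0.005
```

```bash
python3 - <<'E'
from h import *
s=cap('side','side19')
S=[env.sense() for _ in range(1)]
for q in S: print(q['ee_pos'],q['wrist_force'],q['ft_torque'])
c=[load(f)['image'][225:280,280:335] for f in('side16','side17','side18','side19')]
cv2.imwrite('pics/s19.png',cv2.resize(np.vstack([np.hstack(c[:2]),np.hstack(c[2:])]),None,fx=5.4,fy=5.4,interpolation=cv2.INTER_CUBIC))
E
```

```text
[0.44807644 0.00278935 0.05833084] [-0.32075437  1.15545537  1.06919811] [ 0.11667369 -0.01328099  0.03089624]
```

View pics/s19.png

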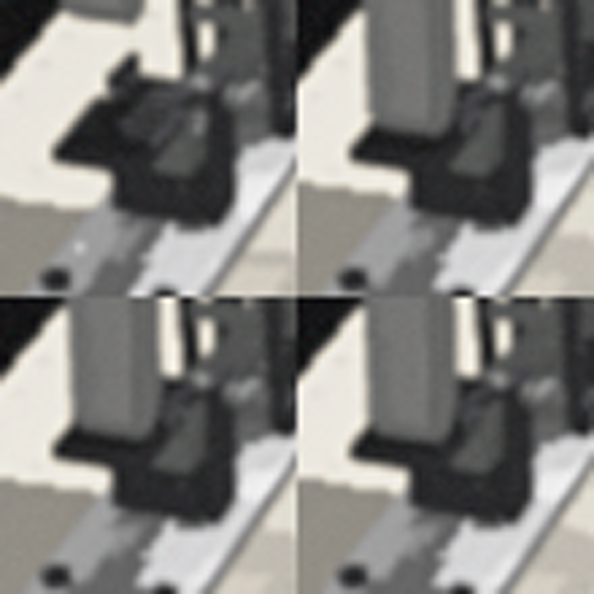

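Contact begins at TCP z≈0.0585. Only brief holds so far, so I'll press again and hold longer to see whether the paddle yields with time.

>>> move_arm([
  [1,0,0,2,0],
  [1,0,0,4,0],
  [1,0,0,4,0],
  [1,0,0,4,0],
])

```text
time_s: 20.12
ee_pos: [0.4484, 0.003, 0.0557]
ee_rot: [-0.07, -3.14, -0.001]
wrist_force: [-4.9, 2.8, 15.5]
gripper_width: 0.008
```

>>> move_arm([
  [1,0,0,0,0],
  [1,0,0,0,0],
  [1,0,0,0,0],
  [1,0,0,0,0],
  [1,0,0,0,0],
  [1,0,0,0,0],
  [1,0,0,0,0],
  [1,0,0,0,0],
])

```text
time_s: 21.12
ee_pos: [0.4484, 0.003, 0.0558]
ee_rot: [-0.07, -3.141, -0.001]
wrist_force: [-6.2, 3.7, 14.9]
gripper_width: 0.002
```

```bash
python3 - <<'E'
from h import *
s=cap('side','side20'); t=cap('top','top20')
q=env.sense(); print(q['ee_pos'],q['wrist_force'],q['ft_torque'])
cv2.imwrite('pics/s20.png',s['image'])
cv2.imwrite('pics/s20b.png',cv2.resize(s['image'][150:290,240:400],None,fx=5,fy=4.2,interpolation=cv2.INTER_CUBIC))
cv2.imwrite('pics/t20.png',cv2.resize(t['image'][120:240,220:380],None,fx=5,fy=5,interpolation=cv2.INTER_CUBIC))
E
```

```text
[0.44839821 0.00303496 0.05574421] [-5.49174096  2.92192457 15.45582621] [0.58698654 1.10067157 0.01539946]
```

View pics/s20b.png

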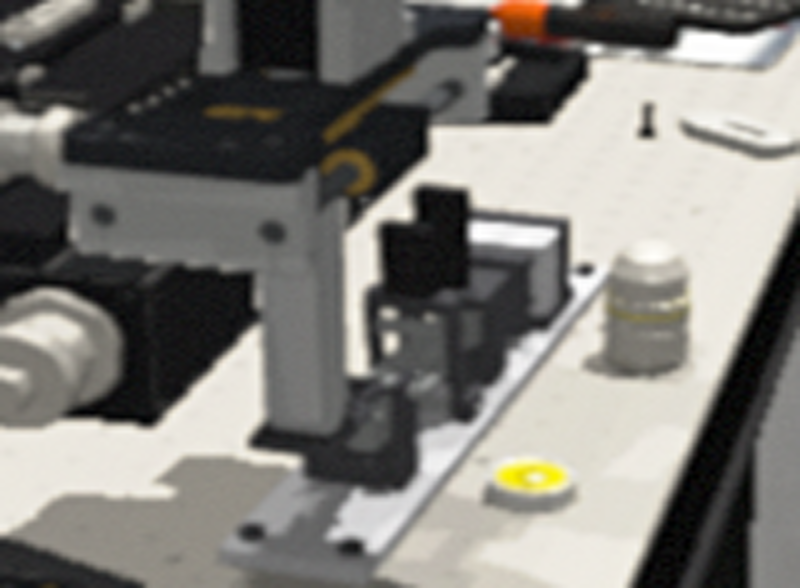

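View pics/t20.png

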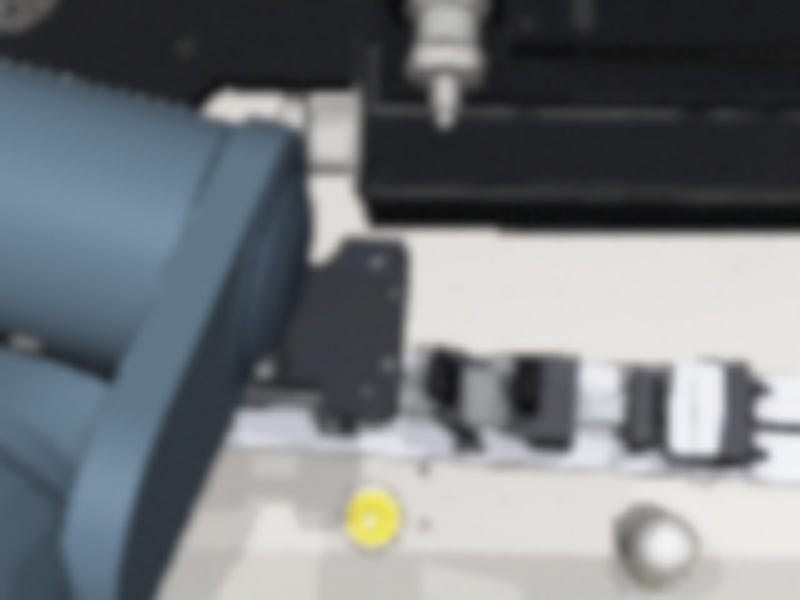

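```bash
python3 - <<'E'
from h import *
s=load('side20'); t=load('top20')
for u,v in((265,425),(322,437),(345,425)):
  print([onz(s,240+u/5,150+v/4.2,z).round(4)[:2] for z in(.05,.055,.058,.06)])
for u,v in((350,240),(405,240),(405,415)): print([onz(t,220+u/5,120+v/5,z).round(4)[:2] for z in(.13,.16,.18)])
# palm near face corners in side
for u,v in((70,240),(70,165),(320,180),(300,262)): 
  print('palm y=.09',end=' ')
  o,r=ray(s,240+u/5,150+v/4.2); k=(.09-o[1])/r[1]; print((o+k*r).round(4))
c=[load(f)['image'][225:280,280:335] for f in('side16','side20')]
cv2.imwrite('pics/s21.png',cv2.resize(np.hstack(c),None,fx=7.2,fy=7.2,interpolation=cv2.INTER_CUBIC))
E
```

```text
[array([ 0.4641, -0.0037]), array([0.4608, 0.0053]), array([0.4588, 0.0106]), array([0.4574, 0.0142])]
[array([0.4438, 0.0005]), array([0.4408, 0.0094]), array([0.439 , 0.0147]), array([0.4377, 0.0183])]
[array([ 0.4398, -0.0105]), array([ 0.4368, -0.0014]), array([0.435, 0.004]), array([0.4338, 0.0076])]
[array([ 0.4922, -0.0598]), array([ 0.4849, -0.0622]), array([ 0.4801, -0.0639])]
[array([ 0.4925, -0.0821]), array([ 0.4852, -0.0838]), array([ 0.4804, -0.0848])]
[array([ 0.4205, -0.0837]), array([ 0.416 , -0.0852]), array([ 0.4131, -0.0862])]
palm y=.09 [0.4824 0.09   0.1601]
palm y=.09 [0.4808 0.09   0.1855]
palm y=.09 [0.4122 0.09   0.1873]
palm y=.09 [0.4182 0.09   0.1599]
```

View pics/s21.png

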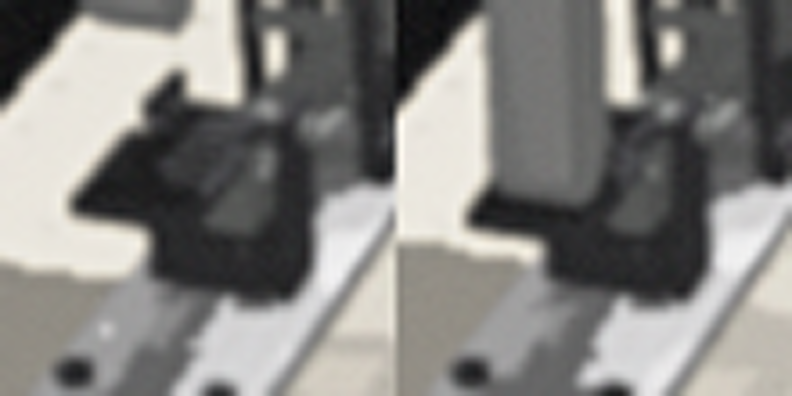

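At 15 N the plate is only about 3 mm down and static. Next I press at the far end of the plate, where the lever is longest.

>>> move_arm([
  [1,0,0,-10,0],
  [1,0,15,-10,0],
  [1,0,15,-10,0],
  [1,0,15,-3,0],
  [1,0,15,0,0],
  [1,0,15,0,0],
])

```text
time_s: 21.98
ee_pos: [0.4488, 0.018, 0.0545]
ee_rot: [-0.071, -3.14, -0.002]
wrist_force: [-1.8, 2.4, 7.6]
gripper_width: 0.001
```

>>> move_arm([
  [1,0,0,1.5,0],
  [1,0,0,3,0],
  [1,0,0,3,0],
])

```text
time_s: 22.35
ee_pos: [0.4499, 0.0187, 0.0531]
ee_rot: [0.072, 3.139, 0.004]
wrist_force: [-4.2, 6.0, 18.1]
gripper_width: 0.006
```

```bash
python3 - <<'E'
from h import *
s=cap('side','side22'); t=cap('top','top22')
q=env.sense(); print(q['ee_pos'],q['wrist_force'],q['ft_torque'])
c=[load(f)['image'][215:280,280:345] for f in('side16','side22')]
cv2.imwrite('pics/s22.png',cv2.resize(np.hstack(c),None,fx=6,fy=6,interpolation=cv2.INTER_CUBIC))
E
```

```text
[0.44985224 0.01872533 0.05303592] [-4.23956905  7.79805093 15.97933049] [1.39788088 0.75912455 0.01298068]
```

View pics/s22.png

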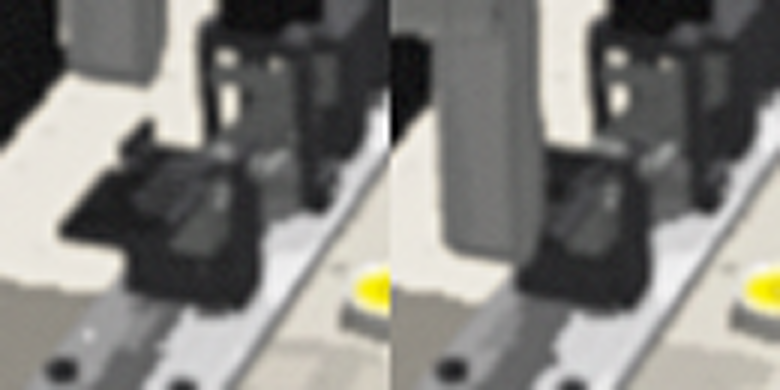

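>>> move_arm([
  [1,0,0,-8,0],
  [1,0,-4,-8,0],
  [1,0,-4,-2,0],
  [1,0,-4,0,0],
  [1,0,-4,0,0],
])

```text
time_s: 23.08
ee_pos: [0.4492, 0.0133, 0.0539]
ee_rot: [-0.07, -3.139, 0.0]
wrist_force: [-11.5, 1.5, 29.3]
gripper_width: 0.003
```

>>> move_arm([
  [1,0,0,1,0],
  [1,0,0,2,0],
  [1,0,0,2,0],
])

```text
time_s: 23.45
ee_pos: [0.4495, 0.0133, 0.0533]
ee_rot: [-0.07, -3.139, 0.001]
wrist_force: [-16.5, 3.4, 41.5]
gripper_width: 0.004
```

```bash
python3 - <<'E'
from h import *
s=cap('side','side23'); t=cap('top','top23')
q=env.sense(); print(q['ee_pos'],q['wrist_force'],q['ft_torque'])
c=[load(f)['image'][195:280,280:345] for f in('side16','side23')]
cv2.imwrite('pics/s23.png',cv2.resize(np.hstack(c),None,fx=6,fy=6,interpolation=cv2.INTER_CUBIC))
cv2.imwrite('pics/t23.png',cv2.resize(np.vstack([load(f)['image'][190:215,290:380] for f in('top0','top16','top23')]),None,fx=8,fy=8,interpolation=cv2.INTER_CUBIC))
E
```

```text
[0.44945718 0.01330428 0.05335106] [-15.18030867   3.09663049  40.29966151] [ 0.57139215  3.1490259  -0.04894848]
```

View pics/s23.png

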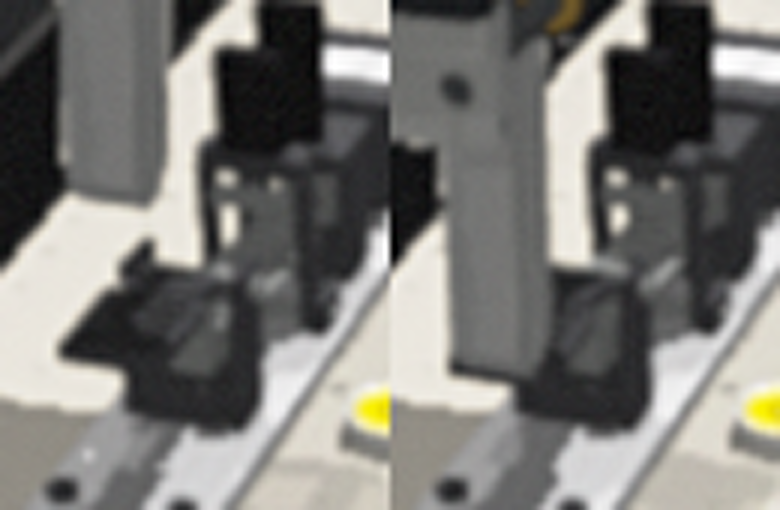

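View pics/t23.png

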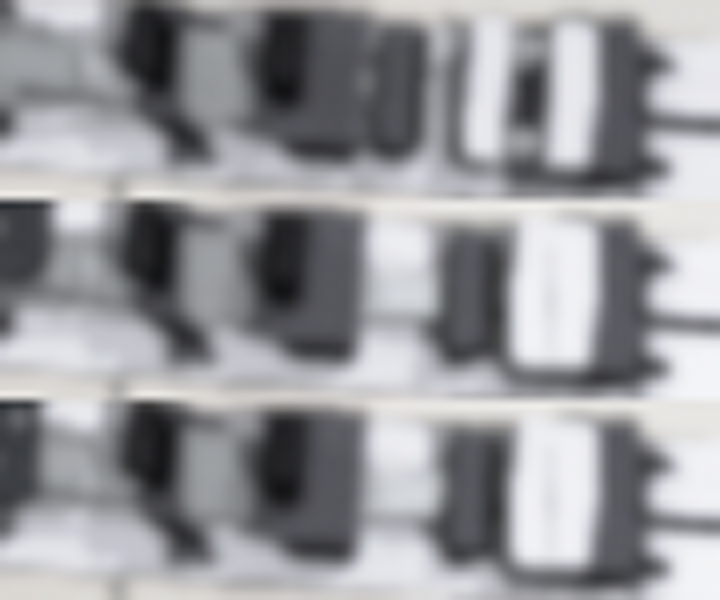

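At 41 N it is a solid stop at only ~4–5 mm, so I will stop forcing it and lift off. The trigger had hung about 6 mm short of rest before the first press, so the ratchet may be out of phase. I'll run another proper squeeze cycle, gripping lower now that I know where the tips really are.

>>> move_arm([
  [0.1,0,0,-30,0],
  [0.1,0,0,-75,0],
  [0.1,0,-30,-75,0],
  [0.1,0,-80,-75,0],
  [0.1,0,-139,-75,0],
  [0.1,0,-139,-75,0],
])

```text
time_s: 24.3
ee_pos: [0.4414, -0.1281, 0.1234]
ee_rot: [-0.08, -3.139, 0.0]
wrist_force: [-0.4, 0.4, 0.4]
gripper_width: 0.608
```

```bash
python3 - <<'E'
from h import *
q=env.sense(); print(q['time_s'],q['ee_pos'],q['wrist_force'],q['gripper_width'])
delta(H+A*.0035+[0,0,-.016])
s=cap('side','side24')
c=[load(f)['image'][180:280,280:365] for f in('side0','side24')]
cv2.imwrite('pics/s24.png',cv2.resize(np.hstack(c),None,fx=4.7,fy=4.7,interpolation=cv2.INTER_CUBIC))
E
```

```text
24.3 [ 0.44143732 -0.12813463  0.12337434] [-0.41562556  0.44978827  0.43435035] 0.6081232471461213
d mm [-0.8  2.7 51.4] turn -0.0059
```

View pics/s24.png

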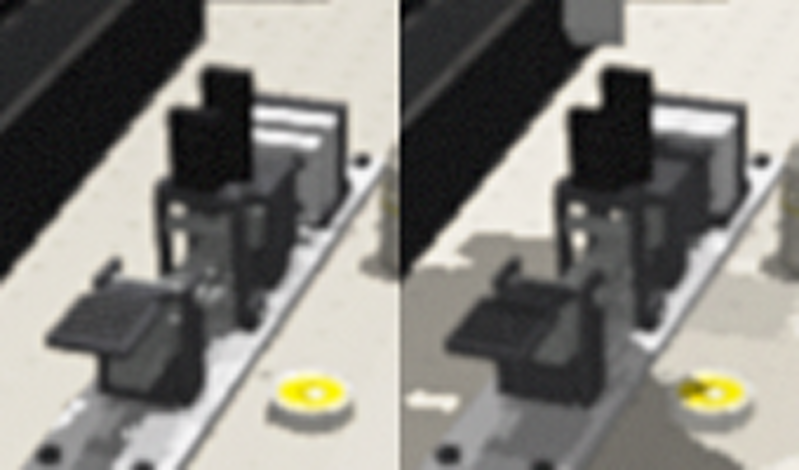

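>>> move_arm([
  [0.1,-1,2.5,0,0],
  [0.1,-1,2.5,0,0],
  [0.1,-1,2.5,20,0],
  [0.1,-1,2.5,40,0],
  [0.1,-1,2.5,50,0],
  [0.1,-1,2.5,50,0],
])

```text
time_s: 25.1
ee_pos: [0.443, -0.1218, 0.0736]
ee_rot: [-0.069, -3.14, -0.001]
wrist_force: [0.5, 0.1, -0.0]
gripper_width: 0.899
```

>>> move_arm([
  [0.82,0,0,0,0],
  [0.82,0,0,0,0],
  [0.82,0,0,0,0],
  [0.82,0,0,0,0],
  [0.82,0,0,0,0],
  [0.82,0,0,0,0],
  [0.82,0,0,0,0],
  [0.82,0,0,0,0],
])

```text
time_s: 26.1
ee_pos: [0.4435, -0.1203, 0.0746]
ee_rot: [0.073, 3.141, 0.009]
wrist_force: [0.6, 11.7, 8.6]
gripper_width: 0.371
```

```bash
python3 - <<'E'
from h import *
s=cap('side','side25'); t=cap('top','top25')
q=env.sense(); print(q['time_s'],q['ee_pos'],q['wrist_force'],q['gripper_width'])
c=[load(f)['image'][160:280,270:365] for f in('side24','side25')]
cv2.imwrite('pics/s25.png',cv2.resize(np.hstack(c),None,fx=4.2,fy=4.2,interpolation=cv2.INTER_CUBIC))
E
```

```text
26.2 [ 0.44357694 -0.12033655  0.07467768] [ 0.35294345 10.44703318  9.02192074] 0.36793500302085125
```

View pics/s25.png

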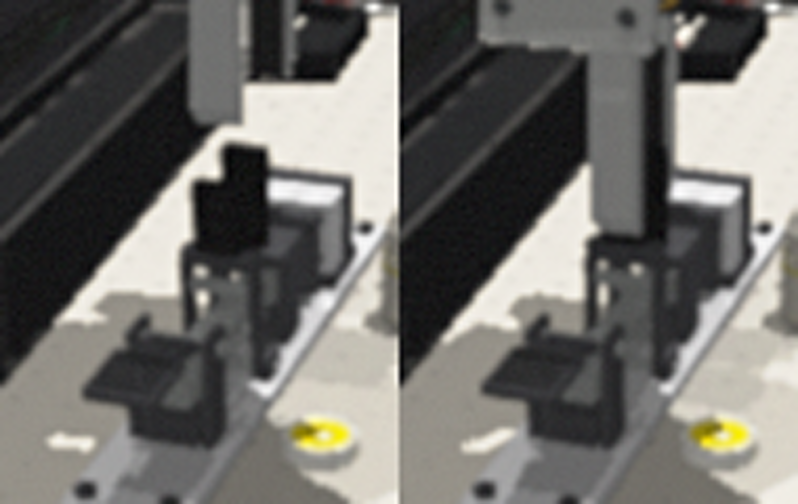

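>>> move_arm([
  [0.05,0,0,0,0],
  [0.05,0,0,0,0],
  [0.05,0,0,0,0],
  [0.05,0,0,0,0],
  [0.05,0,0,0,0],
  [0.05,0,0,0,0],
  [0.05,0,0,-40,0],
  [0.05,0,0,-80,0],
  [0.05,0,0,-80,0],
])

```text
time_s: 27.32
ee_pos: [0.4454, -0.1239, 0.1576]
ee_rot: [0.07, 3.134, -0.006]
wrist_force: [0.4, -0.2, 0.2]
gripper_width: 0.95
```

```bash
python3 - <<'E'
from h import *
s=cap('side','side26')
q=env.sense(); print(q['time_s'],q['ee_pos'],q['wrist_force'],q['gripper_width'])
c=[load(f)['image'][190:270,280:365] for f in('side24','side26')]
cv2.imwrite('pics/s26.png',cv2.resize(np.hstack(c),None,fx=4.7,fy=4.7,interpolation=cv2.INTER_CUBIC))
E
```

```text
27.375 [ 0.44407384 -0.12313411  0.15535013] [-0.45817259 -0.35401159 -0.05731927] 0.9509401281549167
```

View pics/s26.png

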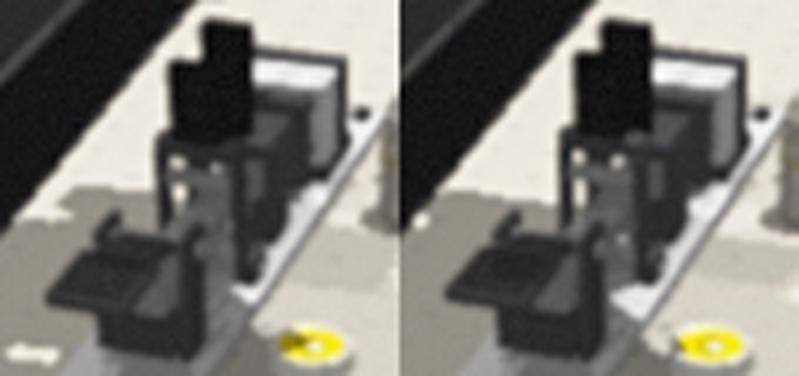

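The trigger again hangs ~6 mm short of rest (compare (170,60) with (575,55)). I'll measure paddle and trigger edges across the frames precisely.

```bash
python3 - <<'E'
from h import *
for f in('side0','side1','side5','side6','side7','side8','side16','side17','side24','side26'):
    g=cv2.cvtColor(load(f)['image'],cv2.COLOR_BGR2GRAY).astype(float)
    out=[]
    for u in (293,295,297,299):
        col=g[245:262,u]; thr=95
        # last dark->bright crossing going down (plate underside)
        i=[k for k in range(len(col)-1) if col[k]<thr<=col[k+1]]
        out.append(round(245+i[0]+(thr-col[i[0]])/(col[i[0]+1]-col[i[0]]),2) if i else None)
    row=g[208,305:330]; j=[k for k in range(len(row)-1) if row[k]>=80>row[k+1]]
    tr=round(305+j[0]+(row[j[0]]-80)/(row[j[0]]-row[j[0]+1]),2) if j else None
    colt=g[190:215,319]; m=[k for k in range(len(colt)-1) if colt[k]>=60>colt[k+1]]
    print(f,out,tr,[190+k for k in m])
c=[load(f)['image'][195:265,285:335] for f in('side0','side7','side24','side26')]
cv2.imwrite('pics/s27.png',cv2.resize(np.hstack(c),None,fx=4,fy=8,interpolation=cv2.INTER_CUBIC))
E
```

```text
side0 [np.float64(253.5), np.float64(253.98), np.float64(254.15), np.float64(254.37)] 315.82 [203]
side1 [np.float64(254.27), np.float64(254.47), np.float64(254.69), np.float64(255.12)] 315.89 [203]
side5 [np.float64(254.29), np.float64(254.49), np.float64(254.67), np.float64(255.25)] 324.31 [211]
side6 [np.float64(254.18), np.float64(254.49), np.float64(254.7), np.float64(255.06)] 324.3 [211]
side7 [np.float64(253.36), np.float64(253.74), np.float64(254.11), np.float64(254.36)] 317.02 [201]
side8 [np.float64(253.37), np.float64(253.75), np.float64(254.07), np.float64(254.36)] 305.6 [201]
side16 [np.float64(254.61), np.float64(254.92), np.float64(255.2), np.float64(255.63)] 315.81 [203]
side17 [np.float64(254.58), np.float64(254.86), np.float64(255.21), np.float64(255.62)] 315.82 [203]
side24 [np.float64(255.3), np.float64(255.52), np.float64(255.81), np.float64(256.41)] 315.84 [203]
side26 [np.float64(254.23), np.float64(254.41), np.float64(254.67), np.float64(255.09)] 317.07 [201]
```

View pics/s27.png

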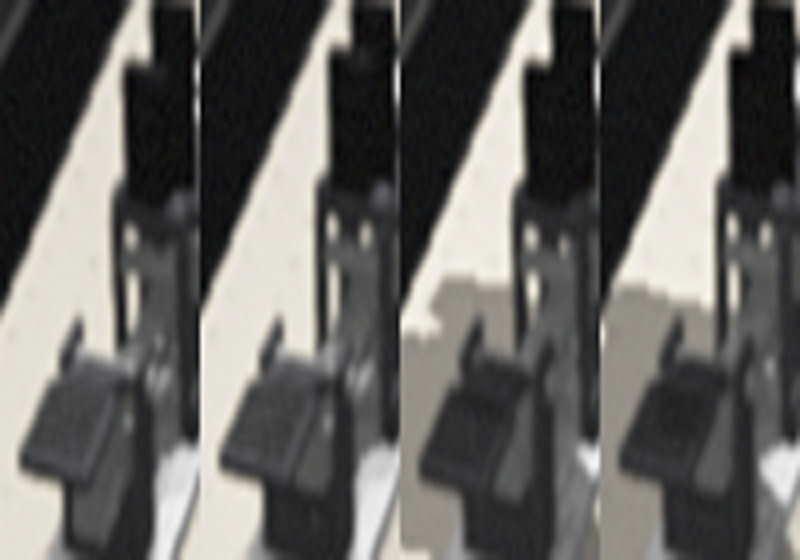

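Useful finding, corrected for shadow. After the first press the paddle stayed ~2 mm low at its free edge (frames 16 and 24), and it rose again after the last squeeze (frame 26). So the hard 30 N squeeze against the closed holder leaves the ratchet hung between notches. The drive pawl then carries the bar and blocks the release. Plan:
1. Press the paddle gently so the trigger returns.
2. Make a gentle partial squeeze so the lock seats in its notch.
3. Release again.

>>> move_arm([
  [1,0,60,0,0],
  [1,0,126,0,0],
  [1,0,126,30,0],
  [1,0,126,60,0],
  [1,0,126,80,0],
  [1,0,126,90,0],
  [1,0,126,93,0],
  [1,0,126,93,0],
])

```text
time_s: 28.38
ee_pos: [0.4491, 0.0031, 0.0614]
ee_rot: [0.071, 3.14, -0.0]
wrist_force: [-0.2, -0.1, -0.1]
gripper_width: 0.134
```

>>> move_arm([
  [1,0,0,2,0],
  [1,0,0,4,0],
  [1,0,0,4,0],
  [1,0,0,4,0],
])

```text
time_s: 28.88
ee_pos: [0.4495, 0.0031, 0.0576]
ee_rot: [0.07, 3.139, -0.001]
wrist_force: [1.5, -0.9, 1.7]
gripper_width: 0.002
```

```bash
python3 - <<'E'
from h import *
s=cap('side','side28'); t=cap('top','top28')
q=env.sense(); print(q['time_s'],q['ee_pos'],q['wrist_force'],q['gripper_width'])
c=[load(f)['image'][195:265,285:335] for f in('side0','side26','side28')]
cv2.imwrite('pics/s28.png',cv2.resize(np.hstack(c),None,fx=5,fy=7,interpolation=cv2.INTER_CUBIC))
cv2.imwrite('pics/t28.png',cv2.resize(np.vstack([load(f)['image'][190:215,290:380] for f in('top0','top23','top28')]),None,fx=8,fy=8,interpolation=cv2.INTER_CUBIC))
E
```

```text
28.975 [0.44935053 0.00316895 0.05746375] [ 1.2308277  -0.05552743  1.44068579] 0.005982222782422087
```

View pics/s28.png

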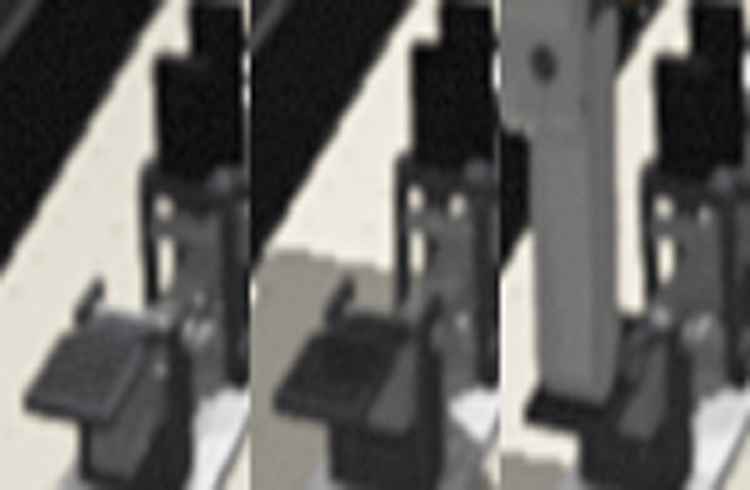

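View pics/t28.png

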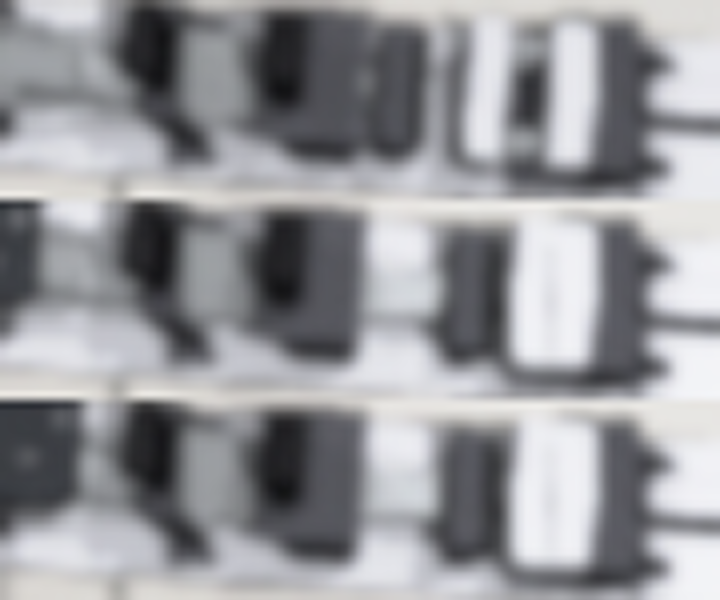

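The trigger returned with just 1.5 N. Now the gentle partial squeeze.

>>> move_arm([
  [0.1,0,0,-40,0],
  [0.1,0,0,-75,0],
  [0.1,0,-60,-75,0],
  [0.1,0,-125,-75,0],
  [0.1,0,-125,-75,0],
  [0.1,0,-125,-75,0],
  [0.1,0,-125,-40,0],
  [0.1,0,-125,-18,0],
  [0.1,0,-125,-18,0],
])

```text
time_s: 30.1
ee_pos: [0.4417, -0.1191, 0.0732]
ee_rot: [-0.066, -3.136, -0.004]
wrist_force: [-0.1, -0.2, -1.0]
gripper_width: 0.895
```

>>> move_arm([
  [0.5,0,0,0,0],
  [0.5,0,0,0,0],
  [0.5,0,0,0,0],
  [0.5,0,0,0,0],
  [0.5,0,0,0,0],
])

```text
time_s: 30.72
ee_pos: [0.4435, -0.1216, 0.0754]
ee_rot: [0.071, 3.14, 0.0]
wrist_force: [1.1, 3.5, 1.9]
gripper_width: 0.503
```

```bash
python3 - <<'E'
from h import *
s=cap('side','side29')
q=env.sense(); print(q['time_s'],q['ee_pos'],q['wrist_force'],q['gripper_width'])
c=[load(f)['image'][195:265,285:335] for f in('side24','side26','side29')]
cv2.imwrite('pics/s29.png',cv2.resize(np.hstack(c),None,fx=5,fy=7,interpolation=cv2.INTER_CUBIC))
E
```

```text
30.775 [ 0.44352496 -0.12160523  0.07536248] [1.19087526 3.96818984 2.58921152] 0.5036398963144011
```

View pics/s29.png

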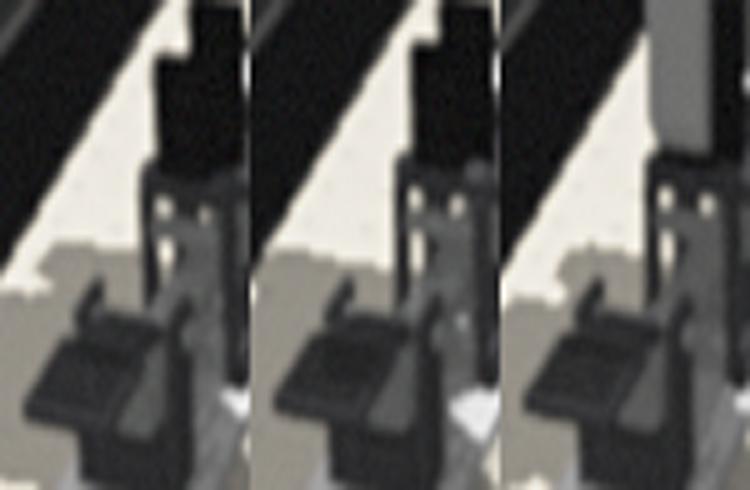

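The paddle rose to its normal height (edge row 412 against 420). Now let go and check the trigger.

>>> move_arm([
  [0.05,0,0,0,0],
  [0.05,0,0,0,0],
  [0.05,0,0,0,0],
  [0.05,0,0,0,0],
  [0.05,0,0,-40,0],
  [0.05,0,0,-80,0],
  [0.05,0,0,-80,0],
])

```text
time_s: 31.65
ee_pos: [0.4454, -0.1229, 0.1586]
ee_rot: [0.07, 3.135, -0.006]
wrist_force: [-0.4, -0.5, -0.1]
gripper_width: 0.947
```

```bash
python3 - <<'E'
from h import *
s=cap('side','side30'); t=cap('top','top30')
q=env.sense(); print(q['time_s'],q['ee_pos'],q['wrist_force'],q['gripper_width'])
for f in('side1','side24','side26','side30'):
    g=cv2.cvtColor(load(f)['image'],cv2.COLOR_BGR2GRAY).astype(float)
    out=[]
    for u in (293,295,297):
        col=g[245:262,u]; i=[k for k in range(len(col)-1) if col[k]<95<=col[k+1]]
        out.append(float(round(245+i[0]+(95-col[i[0]])/(col[i[0]+1]-col[i[0]]),2)))
    row=g[208,305:330]; j=[k for k in range(len(row)-1) if row[k]>=80>row[k+1]]
    colt=g[190:215,319]; print(f,out,float(round(305+j[0]+(row[j[0]]-80)/(row[j[0]]-row[j[0]+1]),2)),[190+k for k in range(24) if colt[k]>=60>colt[k+1]])
E
```

```text
31.75 [ 0.44314331 -0.12157897  0.15482903] [-0.34953116 -0.35542129 -0.10873063] 0.9481923512247401
side1 [254.27, 254.47, 254.69] 315.89 [203]
side24 [255.3, 255.52, 255.81] 315.84 [203]
side26 [254.23, 254.41, 254.67] 317.07 [201]
side30 [254.08, 254.4, 254.68] 317.1 [201]
```

Same hang again: with the holder closed the trigger stops 6 mm short of rest, so it is never truly "let go". The trigger should be eased back to rest by hand while the lock holds the bar. I'll see whether a finger fits in the gap between trigger and post.

```bash
python3 - <<'E'
from h import *
t=load('top30'); 
cv2.imwrite('pics/t30.png',cv2.resize(t['image'][180:220,290:350],None,fx=13,fy=13,interpolation=cv2.INTER_CUBIC))
cv2.imwrite('pics/t7b.png',cv2.resize(load('top7')['image'][180:220,290:350],None,fx=13,fy=13,interpolation=cv2.INTER_CUBIC))
s=load('side30')
cv2.imwrite('pics/s30.png',cv2.resize(s['image'][190:240,295:345],None,fx=11,fy=11,interpolation=cv2.INTER_CUBIC))
E
```

```text
(no output)
```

View pics/t7b.png

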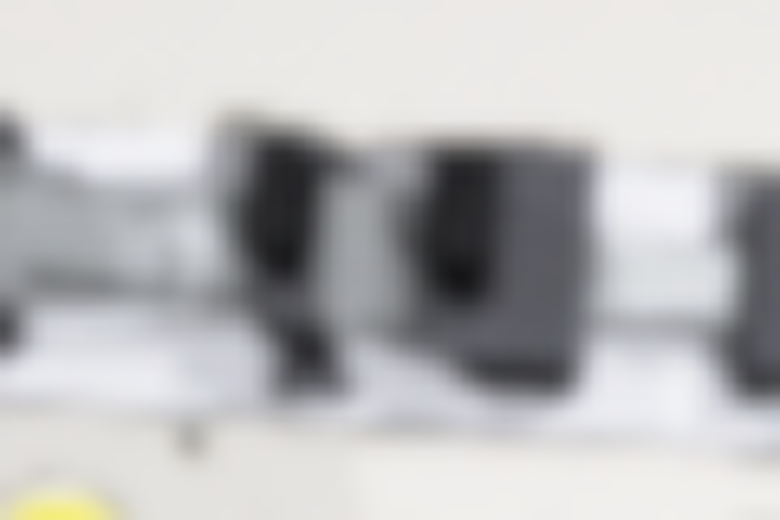

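View pics/s30.png

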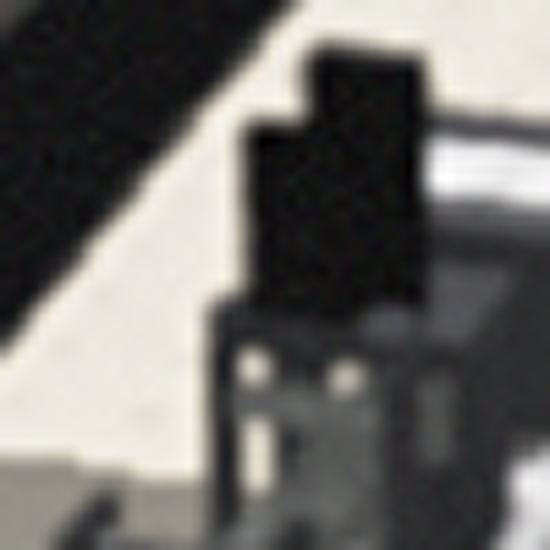

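The gap is only about 13 mm, too tight for a 12.5 mm finger. Instead I'll turn the gripper 90°, hold the trigger by its 22 mm side faces and ease it back to rest.

```bash
python3 - <<'E'
from h import *
t=load('top7')
for u,v in((240,210),(330,210),(410,215),(495,215),(285,140),(285,280)): print(u,onz(t,290+u/13-.5,180+v/13-.5,.1).round(4))
s=load('side30')
for u,v in((250,125),(310,125)): print(onz(s,295+u/11-.5,190+v/11-.5,.1).round(4))
q=env.sense(); print(q['joint_positions'])
for a in(-.02,-.018): delta(H+A*a+[0,0,.076-.088])
E
```

```text
240 [ 0.4407 -0.0963  0.1   ]
330 [ 0.4409 -0.1108  0.1   ]
410 [ 0.4403 -0.1237  0.1   ]
495 [ 0.4405 -0.1373  0.1   ]
285 [ 0.4522 -0.1034  0.1   ]
285 [ 0.4294 -0.1038  0.1   ]
[ 0.4525 -0.0995  0.1   ]
[ 0.4435 -0.102   0.1   ]
[-5.15254053e-01 -1.63067943e-01  2.07574981e+00 -1.23588263e-04
  1.22896483e+00 -2.04120147e+00]
d mm [ 0.6 19.6 78.8] turn 0.0002
d mm [ 0.6 17.6 78.8] turn 0.0002
```

>>> move_arm([
  [0.25,2,17.5,0,0.18],
  [0.25,2,17.5,0,0.36],
  [0.25,2,17.5,0,0.54],
  [0.25,2,17.5,0,0.72],
  [0.25,2,17.5,0,0.9],
  [0.25,2,17.5,0,1.08],
  [0.25,2,17.5,0,1.26],
  [0.25,2,17.5,10,1.44],
  [0.25,2,17.5,40,1.571],
  [0.25,2,17.5,66,1.571],
  [0.25,2,17.5,74,1.571],
  [0.25,2,17.5,74,1.571],
])

```text
time_s: 33.25
ee_pos: [0.4414, -0.1037, 0.0802]
ee_rot: [-2.269, -2.169, 0.001]
wrist_force: [0.6, 0.5, 0.1]
gripper_width: 0.751
```

```bash
python3 - <<'E'
from h import *
s=cap('side','side31')
q=env.sense(); print(q['time_s'],q['ee_pos'],q['ee_rot'],q['wrist_force'],q['gripper_width'])
cv2.imwrite('pics/s31.png',cv2.resize(s['image'][150:290,260:400],None,fx=4.2,fy=4.2,interpolation=cv2.INTER_CUBIC))
E
```

```text
33.3 [ 0.44212222 -0.10406391  0.0811793 ] [-2.27055931e+00 -2.17074580e+00  2.02567050e-04] [-0.10744354 -0.11853955 -0.29193395] 0.7564097786824048
```

View pics/s31.png

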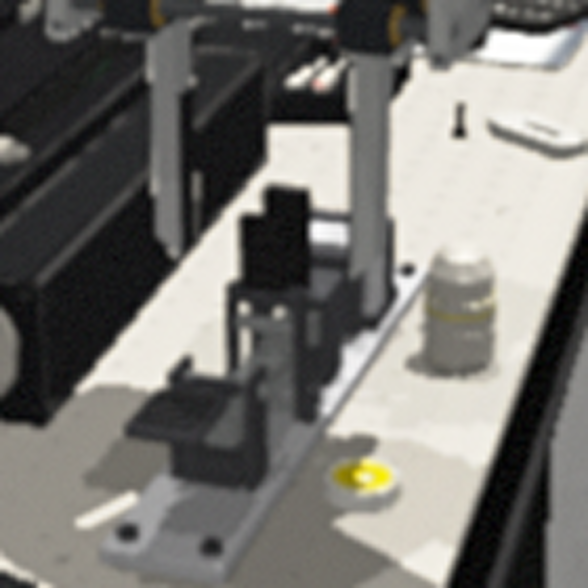

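>>> move_arm([
  [0.85,0,0,0,0],
  [0.85,0,0,0,0],
  [0.85,0,0,0,0],
  [0.85,0,0,0,0],
  [0.85,0,0,0,0],
  [0.85,0,0,0,0],
  [0.85,2,0,0,0],
  [0.85,4,0,0,0],
  [0.85,6,0,0,0],
  [0.85,7,0,0,0],
  [0.85,7,0,0,0],
])

```text
time_s: 34.67
ee_pos: [0.4443, -0.098, 0.0812]
ee_rot: [2.267, 2.166, 0.004]
wrist_force: [8.1, -2.4, -8.5]
gripper_width: 0.231
```

```bash
python3 - <<'E'
from h import *
s=cap('side','side32')
q=env.sense(); print(q['time_s'],q['ee_pos'],q['wrist_force'],q['gripper_width'])
cv2.imwrite('pics/s32.png',cv2.resize(s['image'][170:270,270:370],None,fx=5.5,fy=5.5,interpolation=cv2.INTER_CUBIC))
E
```

```text
34.725 [ 0.44437344 -0.09807872  0.08123967] [ 8.32797136 -2.66852494 -8.21180951] 0.23335287743292207
```

View pics/s32.png

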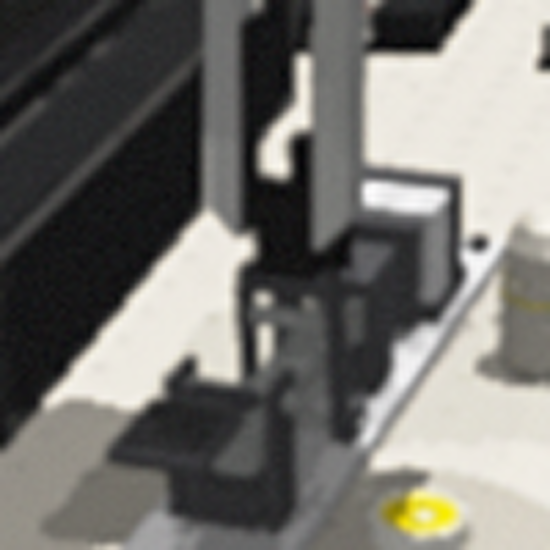

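The trigger went back easily (2.5 N). Let go, lift and check.

>>> move_arm([
  [0.25,0,0,0,0],
  [0.25,0,0,0,0],
  [0.25,0,0,0,0],
  [0.25,0,0,-30,0],
  [0.25,0,0,-50,0],
  [0.25,0,0,-50,0],
])

```text
time_s: 35.48
ee_pos: [0.4435, -0.0976, 0.1326]
ee_rot: [2.268, 2.169, 0.002]
wrist_force: [0.6, -1.1, 0.5]
gripper_width: 0.752
```

```bash
cat >> h.py <<'E'
def chk(fs):
  for f in fs:
    g=cv2.cvtColor(load(f)['image'],cv2.COLOR_BGR2GRAY).astype(float)
    out=[]
    for u in (293,295,297):
        col=g[245:262,u]; i=[k for k in range(len(col)-1) if col[k]<95<=col[k+1]]
        out.append(float(round(245+i[0]+(95-col[i[0]])/(col[i[0]+1]-col[i[0]]),2)) if i else None)
    row=g[208,305:330]; j=[k for k in range(len(row)-1) if row[k]>=80>row[k+1]]
    colt=g[190:215,319]; print(f,out,[float(round(305+j[0]+(row[j[0]]-80)/(row[j[0]]-row[j[0]+1]),2)) if j else None],[190+k for k in range(24) if colt[k]>=60>colt[k+1]])
E
python3 - <<'E'
from h import *
s=cap('side','side33'); t=cap('top','top33')
q=env.sense(); print(q['time_s'],q['ee_pos'],q['wrist_force'])
chk(['side1','side24','side26','side33'])
cv2.imwrite('pics/s33.png',cv2.resize(np.hstack([load(f)['image'][195:265,285:335] for f in('side24','side26','side33')]),None,fx=5,fy=7,interpolation=cv2.INTER_CUBIC))
E
```

```text
35.575 [ 0.44201066 -0.09688642  0.13051037] [-0.91007842 -0.33684422 -0.75596603]
side1 [254.27, 254.47, 254.69] [315.89] [203]
side24 [255.3, 255.52, 255.81] [315.84] [203]
side26 [254.23, 254.41, 254.67] [317.07] [201]
side33 [254.88, 255.11, 255.43] [315.89] [203]
```

View pics/s33.png

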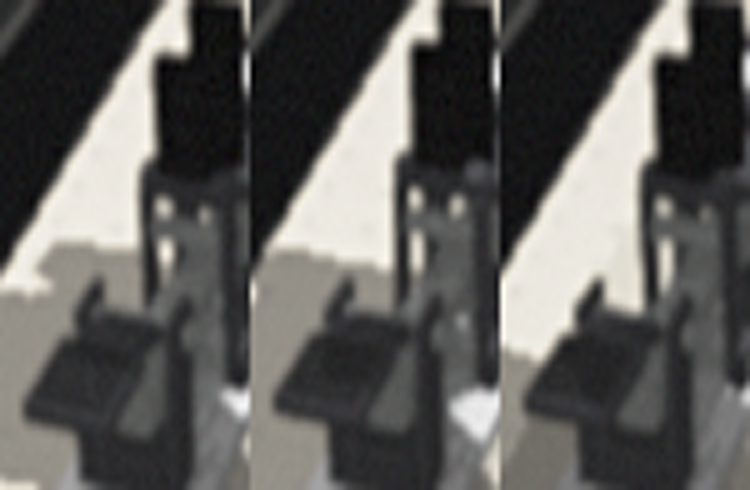

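```bash
python3 - <<'E'
from h import *
cv2.imwrite('pics/t33.png',cv2.resize(np.vstack([load(f)['image'][192:214,320:380] for f in('top7','top30','top23','top33')]),None,fx=12,fy=6.5,interpolation=cv2.INTER_CUBIC))
for f in('top0','top7','top16','top23','top28','top30','top33'):
    g=cv2.cvtColor(load(f)['image'],cv2.COLOR_BGR2GRAY).astype(float)
    r=g[199:204,330:372].mean(0); print(f,r.astype(int))
E
```

```text
top0 [ 80  80  81  83  90  96  89  77  77  81  79  69  85 125 147 134 108 119
 168 213 228 227 209 159 102  65  55  75 130 192 225 232 229 218 174 119
  88  83  81  80 102 146]
top7 [ 91  91  91  94 110 144 181 204 215 219 219 219 218 217 212 194 153 106
  88  92  91  80  78 133 209 239 244 241 233 235 243 245 243 234 196 134
 100  94  92  91 115 164]
top16 [ 87  87  87  90 109 145 178 197 206 211 211 210 207 193 157 108  83  86
  89  84  69  59  78 135 203 234 240 236 227 229 238 241 239 228 187 128
  95  90  88  86 110 157]
top23 [ 86  87  87  90 110 146 178 196 206 210 211 210 207 197 169 125  92  86
  88  84  69  57  74 133 202 233 239 235 226 229 237 240 238 227 186 127
  95  89  87  86 109 157]
top28 [ 86  87  86  89 108 144 177 195 203 207 208 208 206 193 156 107  82  85
  88  84  69  59  79 135 202 233 239 235 226 228 237 240 238 227 186 127
  94  90  87  86 109 156]
top30 [121 120 120 120 121 120 121 119 116 107  94  90 105 135 158 156 125  86
  67  67  66  58  57  94 145 174 180 173 160 167 194 207 200 172 134 101
  87  83  80  81 105 149]
top33 [ 82  83  83  85  99 132 167 188 198 201 200 197 193 190 185 169 133  91
  73  78  78  70  68 116 181 219 226 221 210 213 223 227 225 214 171 117
  88  84  82  82 106 151]
```

View pics/t33.png

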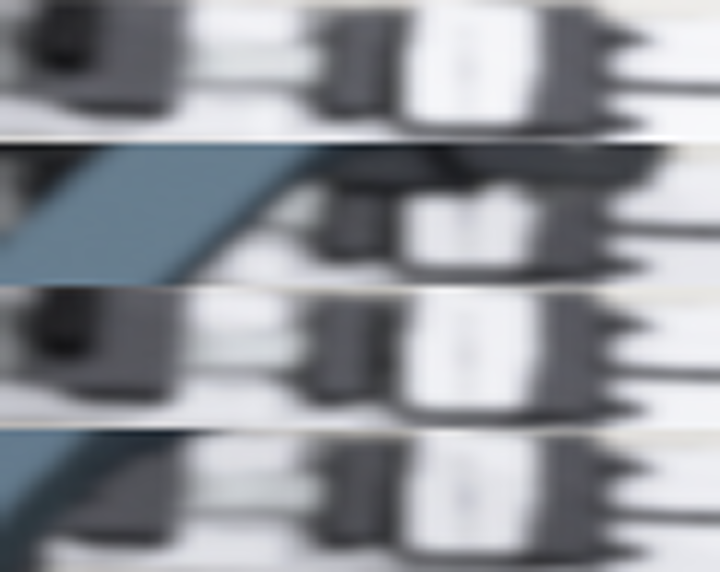

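Now the trigger is at rest and the jaw is still fully forward (edge at px 346 against 344 after the earlier failed release). This is the proper "trigger let go" state. Pressing the paddle again.

>>> move_arm([
  [1,50,0,0,0],
  [1,103,0,0,0],
  [1,103,0,0,0],
  [1,103,0,40,0],
  [1,103,0,60,0],
  [1,103,0,68,0],
  [1,103,0,68,0],
])

```text
time_s: 36.45
ee_pos: [0.4467, 0.0054, 0.0627]
ee_rot: [-2.271, -2.169, 0.001]
wrist_force: [-0.7, 0.3, -0.1]
gripper_width: 0.046
```

>>> move_arm([
  [1,0,0,3,0],
  [1,0,0,6,0],
  [1,0,0,8,0],
  [1,0,0,8,0],
])

```text
time_s: 36.95
ee_pos: [0.4478, 0.0058, 0.0557]
ee_rot: [2.27, 2.17, 0.002]
wrist_force: [1.3, 2.1, 2.8]
gripper_width: 0.002
```

```bash
python3 - <<'E'
from h import *
s=cap('side','side34'); t=cap('top','top34')
q=env.sense(); print(q['time_s'],q['ee_pos'],q['wrist_force'],q['gripper_width'])
cv2.imwrite('pics/s34.png',cv2.resize(s['image'][170:290,270:390],None,fx=4.8,fy=4.8,interpolation=cv2.INTER_CUBIC))
cv2.imwrite('pics/t34.png',cv2.resize(t['image'][170:230,270:390],None,fx=6,fy=6,interpolation=cv2.INTER_CUBIC))
E
```

```text
37.05 [0.44778779 0.00582333 0.05568827] [1.76850318 1.80400926 3.31439591] 0.003659618881201097
```

View pics/s34.png

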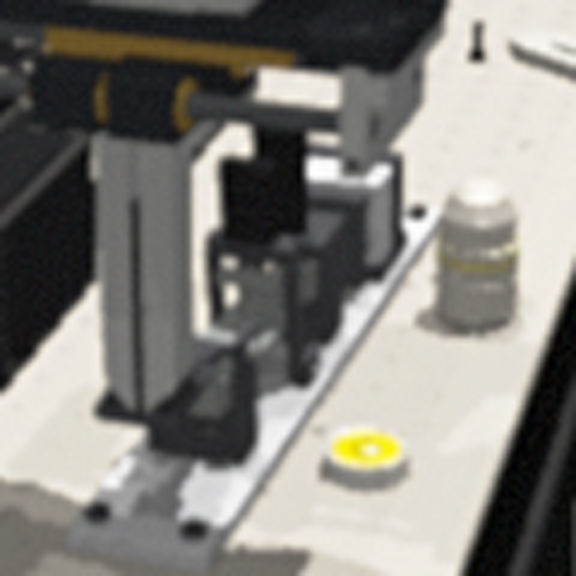

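View pics/t34.png

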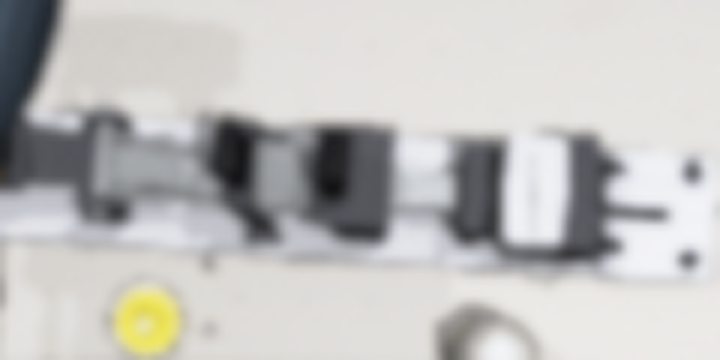

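Now only 3 N at z=0.0557, so the paddle moves freely. Pressing on.

>>> move_arm([
  [1,0,0,1.5,0],
  [1,0,0,3,0],
  [1,0,0,3,0],
  [1,0,0,3,0],
])

```text
time_s: 37.55
ee_pos: [0.4479, 0.006, 0.0529]
ee_rot: [2.27, 2.17, 0.002]
wrist_force: [0.6, 3.5, 6.1]
gripper_width: 0.008
```

```bash
python3 - <<'E'
from h import *
t=cap('top','top35')
q=env.sense(); print(q['time_s'],q['ee_pos'],q['wrist_force'],q['gripper_width'])
cv2.imwrite('pics/t35.png',cv2.resize(t['image'][170:230,270:390],None,fx=6,fy=6,interpolation=cv2.INTER_CUBIC))
E
```

```text
37.6 [0.44784442 0.00603949 0.05285831] [1.86807563 2.21481899 6.08120345] 0.007152204613962983
```

View pics/t35.png

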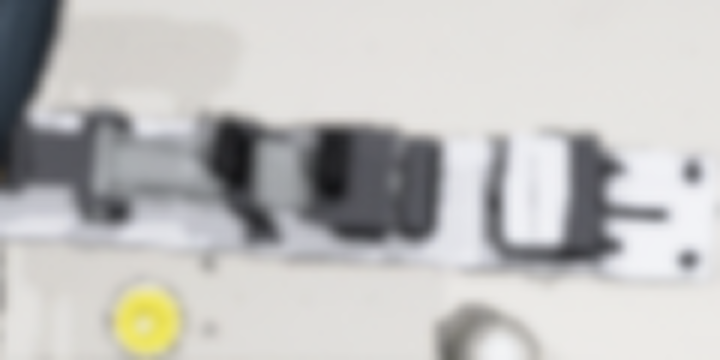

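The jaw slid back and the holder stayed closed. Lift clear and verify.

>>> move_arm([
  [1,0,0,1,0],
  [1,0,0,1,0],
  [1,0,0,-20,0],
  [1,0,0,-70,0],
  [1,0,0,-110,0],
  [1,60,0,-110,0],
  [1,120,0,-110,0],
  [1,180,0,-110,0],
  [1,180,0,-110,0],
])

```text
time_s: 38.72
ee_pos: [0.4539, 0.1884, 0.1613]
ee_rot: [-2.264, -2.177, 0.003]
wrist_force: [0.2, -0.2, 0.8]
gripper_width: -0.0
```

```bash
python3 - <<'E'
from h import *
t=cap('top','top36'); s=cap('side','side36')
q=env.sense(); print(q['time_s'],q['ee_pos'],q['wrist_force'])
cv2.imwrite('pics/t36.png',cv2.resize(np.vstack([load(f)['image'][180:225,255:390] for f in('top0','top36')]),None,fx=5.8,fy=5.8,interpolation=cv2.INTER_CUBIC))
cv2.imwrite('pics/s36.png',cv2.resize(np.hstack([load(f)['image'][185:275,280:370] for f in('side0','side36')]),None,fx=4.4,fy=4.4,interpolation=cv2.INTER_CUBIC))
chk(['side0','side36'])
E
```

```text
38.825 [0.45439136 0.18556635 0.16133714] [0.39234576 0.22707538 1.02924239]
side0 [253.5, 253.98, 254.15] [315.82] [203]
side36 [253.51, 253.92, 254.14] [315.84] [203]
```

View pics/t36.png

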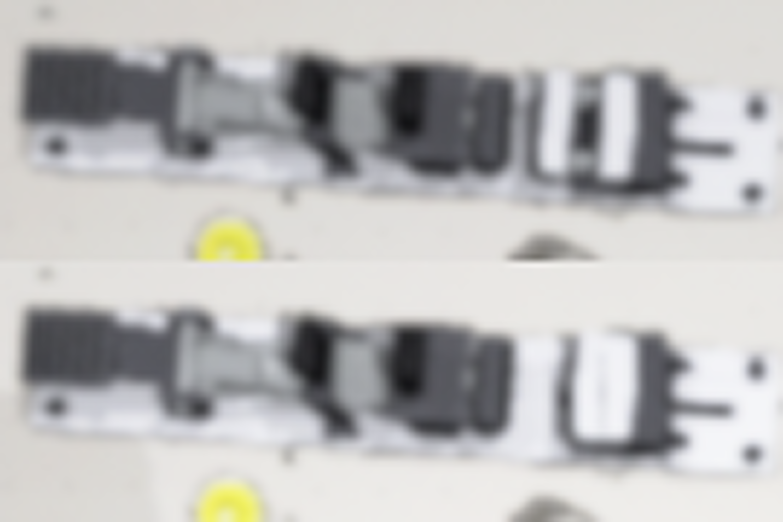

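View pics/s36.png

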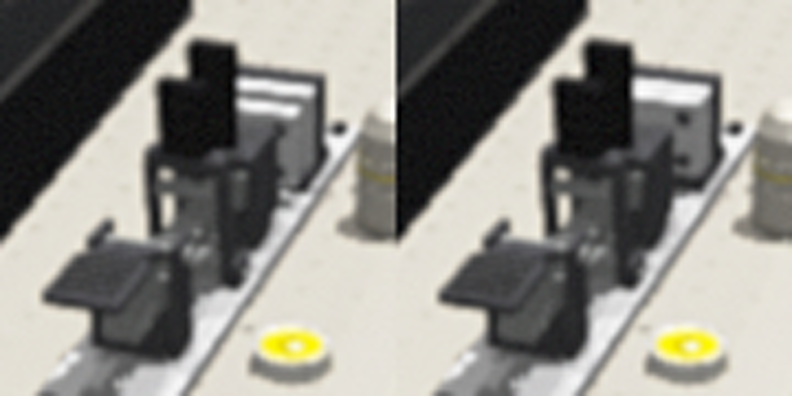

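The jaw is back at its starting place (475–510 in both), the halves are closed (575–635, no gap), and paddle and trigger are at rest. Handing in.

```bash
python3 -c "
from cell import close_job; print(close_job())"
```

```text
the job is handed in; nothing more can be done
None
```

The holder is closed and the clamp's jaw is all the way back; I handed the job in at about 39 s. Only the jaw pressed the loose half.

**What I did**
- I squeezed the trigger until the fourth squeeze stopped early with the halves together. I then gave two more early-stopping squeezes and one gentle partial one.
- The first presses on the release paddle did not free the jaw. With the holder closed, the trigger hung about 6 mm short of rest and the ratchet jammed.
- I held the trigger by its sides, eased it back to rest, and pressed the paddle again. It then took about 6 N and the jaw slid back.

**Last checks**
- **Holder:** the top view shows the two halves touching, with no gap.
- **Clamp:** the jaw is where it was in the first picture. The trigger and paddle edges match the first picture to within 0.1 px.
- **Robot:** it stands clear, touching nothing; the last wrist force was about 1 N.

**What disagreed or went wrong**
- **Fingertip height:** the fingertips really sit near the reported TCP height, about 25 mm higher than `tip_reach` says. My first squeezes therefore gripped only the top of the paddles.
- **High press force:** one blocked paddle press reached 41.5 N upward at the wrist for a moment. It acted through the fingertips, not the gripper body. Whether it counts against the 40 N limit, I can't tell.

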